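# Make up two food parcels from the pantry stock

## Robot

A 6-joint arm with a two-finger parallel gripper is mounted at the origin on the work surface. World frame = base frame: x ahead of the robot, y to its left, z up, the work surface at z = 0. Lengths are in m, angles in rad, forces in N, time in s.
With the tool pointing down it reaches from about 0.375 to 0.975 m from the base axis. Payload 3.8 kg.
Tool frame: the origin (TCP) lies between the finger pads; the fingertips stand 22 mm ahead of it and the grasp point (between the pads) lies 3 mm ahead of it (bot.finger_overhang is the distance from the TCP to the fingertips, in m); x points along the fingers, y is the direction in which the jaws open and shut, and the axes are right-handed (so a half turn about x gives the same grasp; the last joint's range is limited). The gripper opens to 85 mm and grips with 20 to 120 N. Pads are 22 mm wide; open, the fingers measure 114 mm over their backs; the gripper's body (76 mm by 85 mm) begins 54 mm behind the grasp point. The pads swing forward as they close: fully open they stand 13 mm farther back than shut.
Start: joints at [1.116, 0.264, 1.604, -0, 1.274, -0.037], TCP at [0.274, 0.617, 0.253] pointing down, gripper open.
Joint ranges: [-2.63, 2.63], [-0.94, 2.18], [0.31, 2.57], [-1.31, 4.45], [0, 2.66], [-2.55, 2.55]. Speed limits (rad/s): [2.57, 2.57, 3.14, 3.14, 3.14, 3.14].

## Interface

Orientations are given as a rotation vector (axis times angle).
In Python, from workcell import bot gives the robot as it stands. The module is installed in compiled form; this text tells all that it offers.
- The arm moves only by the tool arm_command, never from a script. Its argument "series" is a list that holds one entry, the list of rows, each a list of 7 numbers: the turn, a rotation vector about the tool's x, y, z in rad, then the shift along the tool's x, y, z in cm, then the opening, from 0 (shut) to 1 (fully open). In form: [[[rx, ry, rz, x, y, z, grip], ...]]. A call has 1 to 10 rows; each row shifts and turns the pose as measured when the row begins, along the tool's axes as they then stand; what a row does not reach is not made up. A row lasts 1/10 s, in which the tool goes at most 50 mm and 8.59 degrees, less where a joint would pass 70% of its speed; a pose out of reach is approached as far as the arm can. A call is refused whole if a number of a shift passes 5 or a number of a turn 0.15, either way. A call with a gripper value outside its range is refused whole. The fingers move at their own pace and stop on an object; "newtons" is the grip in N (left out, the last holds). Time passes only in rows, so rows that do not move let the fingers close. It gives the time, the measured TCP pose, the force and the opening at its end, in the units of the state.
- bot.read_state(): the state, without advancing time (a new reading comes with each control period).
- bot.read_camera(name): name is "scene" or "top" or "wrist"; returns (picture, depth): 420x560x3 uint8, blue, green, red; 420x560 float32, m along the optical axis (not along the pixel's ray), 0 where there is no reading.
- bot.camera_info(name): a dict with "K" (3x3 intrinsics, pixels), "extrinsics" (4x4, takes a point from camera to world coordinates). Camera axes: x right, y down, z forward; pixel columns grow to the right and rows downward; lengths in m; the calibration is good to about 2 mm. A picture is of the moment at which its call begins: read the wrist's pose just before it. camera_info takes no time and is no camera call; for the wrist camera it gives the pose at the moment of the call.
- bot.finish_job(): hands the job in, once; it reports no verdict.
The state is a dict: "time": time; "q": joint angles; "joint_vel": joint speeds; "joint_torque": joint torques, N m; "tool_pos": TCP position; "tcp_rot": TCP orientation; "wrist_force": force on the tool from outside, world axes, zero at the start; "torque": the same for the moment, N m; "width": opening from 0.0 (shut) to 1.0 (fully open).
Only numpy, scipy, OpenCV 4.12 (cv2) and the standard library are available. Lean on these libraries where they do the work, as an engineer would, in place of code of your own. Each camera call takes 0.05 s, during which the arm holds its last target.

## Task

Make up the two food parcels from the stock on the pantry counter: the long tray with three compartments gets the tall round tin, the jar and the carton, the short tray with two compartments gets the low round tin and the spice shaker. Put one item in each compartment (any compartment of its tray), standing upright on the tray's floor, and set it down rather than dropping it. Leave the oblong tin, the jug and the tape roll where they are.

Things in the scene. Friction and masses are not known exactly. Their poses are not given: they have to be found in the camera images.
- long_tray: Cardboard case tray that does not move, 133 mm wide, walls and floor 4 mm thick, 40 mm high, open at the top, 286 mm long, divided by two cross walls into three equal cells in a row, each 90 mm along the tray by 125 mm across it. Origin: centre of its underside on the counter; x runs along its length, y across, z up. Cell centres at x = -94, 0 and +94 mm, y = 0; cell floor at z = 4 mm. It stands on either side of the stock.
- short_tray: Cardboard case tray that does not move, 133 mm wide, walls and floor 4 mm thick, 40 mm high, open at the top, 192 mm long, divided by one cross wall into two equal cells, each 90 mm along the tray by 125 mm across it. Origin: centre of its underside on the counter; x runs along its length, y across, z up. Cell centres at x = -47 and +47 mm, y = 0; cell floor at z = 4 mm. It stands on the other side of the stock.
- soup_tin_mid (a point): Tall round food tin with a cream paper label and steel rims, 66 mm across, 101 mm tall, 360 g, standing on the counter. Point: its centre, half-way up. z is up along its axis.
- jar_mid (a point): Round jar of amber contents with a cream label and a brass-coloured screw lid, 58 mm across over body and lid alike, 90 mm tall, 280 g, standing on the counter. Point: its centre, half-way up. z is up along its axis.
- carton_mid (a point): Cream and brown food carton standing on end on the counter, 40 mm (x) by 68 mm (y), 90 mm tall (z), 140 g. Point: its centre, half-way up; z is up.
- low_tin_mid (a point): Low round bare-steel tin with a pull ring on top, 66 mm across, 38 mm tall, 120 g, standing on the counter. Point: its centre, half-way up. z is up along its axis.
- shaker_mid (a point): Slim round spice shaker with a black cap, 44 mm across, 100 mm tall, 110 g, standing on the counter. Point: its centre, half-way up. z is up along its axis.
- sardine_tin_mid (a point): Flat oblong bare-metal tin, 105 mm (x) by 60 mm (y), 24 mm tall, among the stock but not wanted today. Point: its centre, half-way up.
- jug_mid (a point): White plastic jug, 90 mm across the rim, 90 mm tall, its handle reaching 77 mm out to its +y side; it stands empty behind the stock. Point: its centre, half-way up.
- tape_mid (a point): Roll of brown packing tape lying flat behind the stock, 104 mm across, 48 mm tall. Point: its centre, half-way up.

How it is judged:
At the end, for the whole second after the job is handed in: Each compartment of the long tray holds the tall tin, the jar or the carton, each of the short tray the low tin or the shaker: centre within 32 mm along and 46 mm across of the compartment's centre, base within 5 mm of the tray floor, upright within 0.1 rad, released, at rest (((x of soup_tin_mid in the frame of long_tray between -0.126 and -0.062 m and y of soup_tin_mid in the frame of long_tray between -0.046 and 0.046 m and z of soup_tin_mid in the frame of long_tray between 0.0495 and 0.0595 m and angle between soup_tin_mid's own z axis and vertical below 0.1 rad) or (x of jar_mid in the frame of long_tray between -0.126 and -0.062 m and y of jar_mid in the frame of long_tray between -0.046 and 0.046 m and z of jar_mid in the frame of long_tray between 0.044 and 0.054 m and angle between jar_mid's own z axis and vertical below 0.1 rad) or (x of carton_mid in the frame of long_tray between -0.126 and -0.062 m and y of carton_mid in the frame of long_tray between -0.046 and 0.046 m and z of carton_mid in the frame of long_tray between 0.044 and 0.054 m and angle between carton_mid's own z axis and vertical below 0.1 rad)) and ((x of soup_tin_mid in the frame of long_tray between -0.032 and 0.032 m and y of soup_tin_mid in the frame of long_tray between -0.046 and 0.046 m and z of soup_tin_mid in the frame of long_tray between 0.0495 and 0.0595 m and angle between soup_tin_mid's own z axis and vertical below 0.1 rad) or (x of jar_mid in the frame of long_tray between -0.032 and 0.032 m and y of jar_mid in the frame of long_tray between -0.046 and 0.046 m and z of jar_mid in the frame of long_tray between 0.044 and 0.054 m and angle between jar_mid's own z axis and vertical below 0.1 rad) or (x of carton_mid in the frame of long_tray between -0.032 and 0.032 m and y of carton_mid in the frame of long_tray between -0.046 and 0.046 m and z of carton_mid in the frame of long_tray between 0.044 and 0.054 m and angle between carton_mid's own z axis and vertical below 0.1 rad)) and ((x of soup_tin_mid in the frame of long_tray between 0.062 and 0.126 m and y of soup_tin_mid in the frame of long_tray between -0.046 and 0.046 m and z of soup_tin_mid in the frame of long_tray between 0.0495 and 0.0595 m and angle between soup_tin_mid's own z axis and vertical below 0.1 rad) or (x of jar_mid in the frame of long_tray between 0.062 and 0.126 m and y of jar_mid in the frame of long_tray between -0.046 and 0.046 m and z of jar_mid in the frame of long_tray between 0.044 and 0.054 m and angle between jar_mid's own z axis and vertical below 0.1 rad) or (x of carton_mid in the frame of long_tray between 0.062 and 0.126 m and y of carton_mid in the frame of long_tray between -0.046 and 0.046 m and z of carton_mid in the frame of long_tray between 0.044 and 0.054 m and angle between carton_mid's own z axis and vertical below 0.1 rad)) and ((x of low_tin_mid in the frame of short_tray between -0.079 and -0.015 m and y of low_tin_mid in the frame of short_tray between -0.046 and 0.046 m and z of low_tin_mid in the frame of short_tray between 0.018 and 0.028 m and angle between low_tin_mid's own z axis and vertical below 0.1 rad) or (x of shaker_mid in the frame of short_tray between -0.079 and -0.015 m and y of shaker_mid in the frame of short_tray between -0.046 and 0.046 m and z of shaker_mid in the frame of short_tray between 0.049 and 0.059 m and angle between shaker_mid's own z axis and vertical below 0.1 rad)) and ((x of low_tin_mid in the frame of short_tray between 0.015 and 0.079 m and y of low_tin_mid in the frame of short_tray between -0.046 and 0.046 m and z of low_tin_mid in the frame of short_tray between 0.018 and 0.028 m and angle between low_tin_mid's own z axis and vertical below 0.1 rad) or (x of shaker_mid in the frame of short_tray between 0.015 and 0.079 m and y of shaker_mid in the frame of short_tray between -0.046 and 0.046 m and z of shaker_mid in the frame of short_tray between 0.049 and 0.059 m and angle between shaker_mid's own z axis and vertical below 0.1 rad)) and linear speed of each of soup_tin, low_tin, jar, carton, shaker below 0.02 m/s); the robot touches nothing.
It fails at once if one of the five items is dropped or knocked flying: faster than 0.6 m/s while the fingers do not hold it (a free fall of about 18 mm) ((linear speed of soup_tin above 0.6 m/s and contact force between the fingers and soup_tin below 0.1 N) or (linear speed of low_tin above 0.6 m/s and contact force between the fingers and low_tin below 0.1 N) or (linear speed of jar above 0.6 m/s and contact force between the fingers and jar below 0.1 N) or (linear speed of carton above 0.6 m/s and contact force between the fingers and carton below 0.1 N) or (linear speed of shaker above 0.6 m/s and contact force between the fingers and shaker below 0.1 N)).
It fails at once if the oblong tin is moved more than 20 mm (distance of sardine_tin_mid from where it was at the start of the episode above 0.02 m).
It fails at once if the jug is moved more than 20 mm (distance of jug_mid from where it was at the start of the episode above 0.02 m).
It fails at once if the tape roll is moved more than 20 mm (distance of tape_mid from where it was at the start of the episode above 0.02 m).
It also fails if it takes over 125 s, if anything falls off the work surface, if the arm or the gripper's body presses on something with over 40 N, if the wrist force passes 120 N, or if a joint passes its speed limit or range.

## Working session

There is one attempt and no reset: what is moved stays moved. The work goes in short steps, Python scripts to look and compute and a tool call to move; the robot and the scene stay as the last step left them, time stands still between calls to the robot, and variables do not carry over. Pictures are saved under pics/ and viewed, and the job is handed in when it is done.

Besides the shell and the picture viewer there is one more tool, called after "Request:" as name(argument=value, ...), one argument or row to a line, values as JSON. arm_command: Moves the arm, as the interface text tells. Its arguments: {"type":"object","properties":{"series":{"type":"array"},"newtons":{"type":"number"}},"required":["series"]}

```bash
mkdir -p pics; ls
python3 - <<'E'
from workcell import bot
import cv2
s=bot.read_state();print({k:s[k] for k in('time','tool_pos','tcp_rot','wrist_force','width')},bot.finger_overhang)
import numpy as np
for n in('top','scene'):
    p,d=bot.read_camera(n);cv2.imwrite(f'pics/{n}0.png',p);np.savez(f'{n}0.npz',p=p,d=d)
    i=bot.camera_info(n);print(n,np.round(i['K'],1).tolist(),np.round(i['extrinsics'],3).tolist())
E
```

```text
pics
{'time': 0.0, 'tool_pos': array([0.27355297, 0.61634415, 0.25195095]), 'tcp_rot': array([ 0.32602398,  1.54643202, -0.32942705]), 'wrist_force': array([-0.9001979 , -0.32644388,  0.04360411]), 'width': 0.9967192847823709} 0.022
top [[382.3, 0.0, 279.1], [0.0, 382.3, 205.9], [0.0, 0.0, 1.0]] [[0.017, -0.997, 0.075, 0.513], [-1.0, -0.016, 0.016, -0.008], [-0.014, -0.075, -0.997, 1.075], [0.0, 0.0, 0.0, 1.0]]
scene [[472.2, 0.0, 278.2], [0.0, 472.2, 208.4], [0.0, 0.0, 1.0]] [[-0.778, 0.526, -0.342, 0.963], [0.628, 0.658, -0.416, 0.443], [0.006, -0.539, -0.842, 0.931], [0.0, 0.0, 0.0, 1.0]]
```

View pics/top0.png

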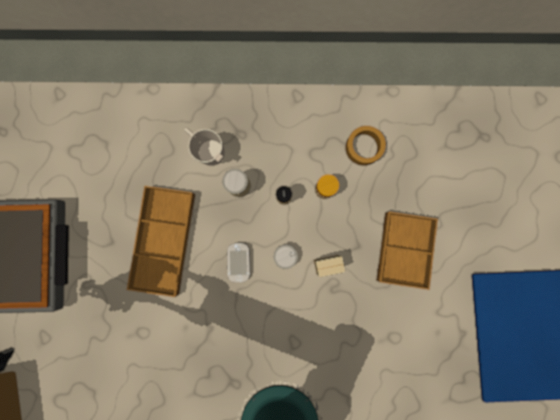

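View pics/scene0.png

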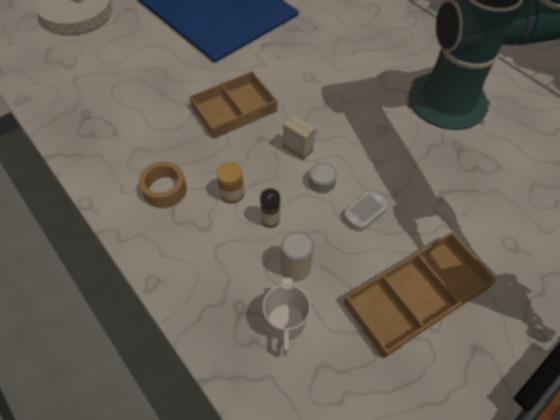

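```bash
cat > h.py <<'E'
import numpy as np,cv2
def cloud(p,d,info):
    K=np.array(info['K']);T=np.array(info['extrinsics'])
    v,u=np.indices(d.shape);X=np.stack([(u-K[0,2])/K[0,0]*d,(v-K[1,2])/K[1,1]*d,d],-1)
    W=X@T[:3,:3].T+T[:3,3];W[d==0]=np.nan
    return W
E
python3 - <<'E'
from workcell import bot
from h import *
from scipy import ndimage as nd
for n in('top','scene'):
    f=np.load(n+'0.npz');W=cloud(f['p'],f['d'],bot.camera_info(n))
    Z=W[...,2]; print(n,'table z',np.nanmedian(Z[np.abs(Z)<.03]))
    ok=(Z>.012)&(Z<.15)&(W[...,0]>.3)&(W[...,0]<.85)&(np.abs(W[...,1])<.5)
    L,k=nd.label(ok)
    for i in range(1,k+1):
        m=L==i
        if m.sum()<40: continue
        P=W[m];zt=np.nanpercentile(P[:,2],95);T=P[P[:,2]>zt-.006]
        r,c=np.nonzero(m)
        rect=cv2.minAreaRect((T[:,:2]*1000).astype(np.float32))
        print(i,m.sum(),'px',c.mean().round(),r.mean().round(),'ztop',zt.round(4),'mean',T.mean(0).round(4),'ext',(T.max(0)-T.min(0)).round(3),'rect',[np.round(a,1) for a in rect])
E
```

```text
top table z 0.00035442238226224276
1 755 px 366.0 144.0 ztop 0.0509 mean [ 0.7639 -0.2269  0.0482] ext [0.103 0.101 0.009] rect [array([ 764.3, -227.1]), array([100.1, 102.6]), np.float64(46.1)]
2 673 px 204.0 144.0 ztop 0.0913 mean [0.7395 0.1976 0.0897] ext [0.088 0.091 0.011] rect [array([744.4, 203.7]), array([88.6, 87.9]), np.float64(6.2)]
3 613 px 236.0 182.0 ztop 0.1039 mean [0.6501 0.1224 0.1013] ext [0.063 0.065 0.008] rect [array([650.4, 122.5]), array([63. , 63.7]), np.float64(45.8)]
4 463 px 327.0 186.0 ztop 0.0923 mean [ 0.6452 -0.1187  0.0899] ext [0.055 0.057 0.008] rect [array([ 645.7, -118.4]), array([54.9, 56. ]), np.float64(45.8)]
5 1411 px 159.0 243.0 ztop 0.0418 mean [0.4887 0.3304 0.0394] ext [0.299 0.168 0.009] rect [array([492.8, 330.7]), array([137.1, 286.8]), np.float64(82.7)]
6 259 px 284.0 194.0 ztop 0.1026 mean [ 0.6194 -0.0043  0.1001] ext [0.042 0.041 0.007] rect [array([619.3,  -4.8]), array([41.6, 41.2]), np.float64(0.6)]
7 979 px 409.0 250.0 ztop 0.0423 mean [ 0.4766 -0.3405  0.0398] ext [0.206 0.157 0.009] rect [array([ 478.7, -341.1]), array([136.1
[... 1247 characters left out ...]
0.064 0.009] rect [array([455.6,  -8.9]), array([65.5, 61.8]), np.float64(49.6)]
6 672 px 270.0 206.0 ztop 0.1016 mean [ 0.6204 -0.0012  0.0997] ext [0.042 0.043 0.008] rect [array([619.7,  -1.8]), array([42.1, 41.6]), np.float64(35.8)]
7 1043 px 366.0 210.0 ztop 0.0267 mean [0.4386 0.1206 0.0241] ext [0.108 0.062 0.009] rect [array([437.5, 119.8]), array([107.2,  61.2]), np.float64(2.4)]
8 2871 px 291.0 284.0 ztop 0.1025 mean [0.6512 0.125  0.1011] ext [0.091 0.077 0.009] rect [array([657.6, 138.4]), array([99.9, 64.5]), np.float64(63.6)]
9 2947 px 420.0 290.0 ztop 0.041 mean [0.4978 0.335  0.0389] ext [0.301 0.169 0.01 ] rect [array([492.9, 333.1]), array([135.7, 288.8]), np.float64(82.5)]
```

```bash
cat > g.py <<'E'
import sys,numpy as np
from scipy.spatial.transform import Rotation as R
from workcell import bot
def go(x,y,z,yawdeg):
    s=bot.read_state();Rm=R.from_rotvec(s['tcp_rot']);M=Rm.as_matrix()
    a=np.radians(yawdeg);X=np.array([0,0,-1.]);Y=np.array([np.cos(a),np.sin(a),0])
    best=None
    for sg in(1,-1):
        T=np.stack([X,sg*Y,np.cross(X,sg*Y)],1)
        rv=(Rm.inv()*R.from_matrix(T)).as_rotvec()
        print('turn',rv.round(3), 'shift after turn(cm)',(T.T@(np.array([x,y,z])-s['tool_pos'])*100).round(2))
    print('shift now(cm)',(M.T@(np.array([x,y,z])-s['tool_pos'])*100).round(2),'pos',s['tool_pos'].round(4),'t',s['time'],'F',s['wrist_force'].round(1),'w',round(s['width'],3),'q',np.round(s['q'],2))
    return M
if __name__=='__main__':
    M=go(*map(float,sys.argv[1:5]));print(M.round(3).tolist())
E
python3 g.py .4355 -.125 .2 103; python3 g.py .4355 -.125 .2 97.4
```

```text
turn [-0.645 -0.001  0.002] shift after turn(cm) [  5.21 -75.88  -0.91]
turn [2.497e+00 3.000e-03 1.000e-03] shift after turn(cm) [ 5.21 75.88  0.91]
shift now(cm) [  5.33 -61.18  44.88] pos [0.2736 0.6164 0.2521] t 0.1 F [-0.1  0.4  0.7] w 1.003 q [ 1.12  0.26  1.61 -0.    1.27 -0.04]
[[-0.001, 0.406, 0.914], [-0.002, 0.914, -0.406], [-1.0, -0.002, -0.0]]
turn [-0.547 -0.001  0.002] shift after turn(cm) [  5.21 -75.61   6.5 ]
turn [2.595e+00 3.000e-03 1.000e-03] shift after turn(cm) [ 5.21 75.61 -6.5 ]
shift now(cm) [  5.33 -61.18  44.88] pos [0.2736 0.6164 0.2521] t 0.1 F [-0.1  0.4  0.7] w 1.003 q [ 1.12  0.26  1.61 -0.    1.27 -0.04]
[[-0.001, 0.406, 0.914], [-0.002, 0.914, -0.406], [-1.0, -0.002, -0.0]]
```

Request:
arm_command(
  series=[
    [[-0.13, 0, 0, 0, 0, 0, 1], [-0.13, 0, 0, 0, 0, 0, 1], [-0.13, 0, 0, 0, 0, 0, 1], [-0.13, 0, 0, 0, 0, 0, 1], [-0.13, 0, 0, 0, 0, 0, 1], [0, 0, 0, 0, -4, 0, 1], [0, 0, 0, 0, -4, 0, 1], [0, 0, 0, 0, -4, 0, 1], [0, 0, 0, 0, -4, 0, 1], [0, 0, 0, 0, 0, 0, 1]],
  ],
  newtons=40,
)

```text
time: 1.1
tool_pos: [0.3129, 0.4543, 0.244]
tcp_rot: [-0.218, 1.57, 0.197]
wrist_force: [-0.4, 0.4, -0.9]
width: 0.999
```

```bash
python3 g.py .4355 -.125 .2 103
```

```text
turn [ 0.037 -0.011  0.012] shift after turn(cm) [  4.4  -59.21  -1.08]
turn [-3.104 -0.019 -0.017] shift after turn(cm) [ 4.4  59.21  1.08]
shift now(cm) [  5.14 -59.07  -3.22] pos [0.3129 0.4543 0.244 ] t 1.1 F [-0.4  0.4 -0.9] w 0.999 q [ 0.92  0.05  1.87 -0.    1.24 -0.91]
[[-0.008, -0.261, 0.965], [-0.014, 0.965, 0.261], [-1.0, -0.012, -0.011]]
```

Request:
arm_command(
  series=[
    [[0, 0, 0, 0, -4.5, -0.2, 1], [0, 0, 0, 0, -4.5, -0.2, 1], [0, 0, 0, 0, -4.5, -0.2, 1], [0, 0, 0, 0, -4.5, -0.2, 1], [0, 0, 0, 0, -4.5, -0.2, 1], [0, 0, 0, 0, -4.5, -0.2, 1], [0, 0, 0, 0, -4.5, -0.2, 1], [0, 0, 0, 0, -4.5, -0.2, 1], [0, 0, 0, 0, -4.5, 0, 1], [0, 0, 0, 0, -4.5, 0, 1]],
  ],
)

```text
time: 2.1
tool_pos: [0.4181, 0.0091, 0.2474]
tcp_rot: [-0.223, 1.566, 0.209]
wrist_force: [0.8, 0.9, 0.2]
width: 1.003
```

```bash
python3 g.py .4355 -.125 .15 103
```

```text
turn [ 0.048 -0.007  0.008] shift after turn(cm) [  9.74 -13.46  -1.33]
turn [-3.094 -0.012 -0.01 ] shift after turn(cm) [ 9.74 13.46  1.33]
shift now(cm) [  9.85 -13.3   -1.9 ] pos [0.4181 0.0091 0.2474] t 2.1 F [0.8 0.9 0.2] w 1.003 q [-0.03 -0.23  2.12 -0.01  1.26 -1.87]
[[-0.005, -0.271, 0.962], [-0.009, 0.962, 0.271], [-1.0, -0.008, -0.007]]
```

Request:
arm_command(
  series=[
    [[0.145, -0.007, 0.008, 0, 0, 0, 1], [0.145, 0, 0, 0, 0, 0, 1], [0.145, 0, 0, 0, 0, 0, 1], [0.145, 0, 0, 0, 0, 0, 1], [0.145, 0, 0, 0, 0, 0, 1], [0.145, 0, 0, 0, 0, 0, 1], [0.145, 0, 0, 0, 0, 0, 1], [0.145, 0, 0, 0, 0, 0, 1], [0.145, 0, 0, 0, 0, 0, 1], [0.145, 0, 0, 0, 0, 0, 1]],
  ],
)

```text
time: 3.1
tool_pos: [0.4225, 0.0057, 0.2462]
tcp_rot: [0.953, 1.354, -0.95]
wrist_force: [-0.1, -0.4, 0.0]
width: 1.002
```

Request:
arm_command(
  series=[
    [[0.145, 0, 0, 0, 0, 0, 1], [0.145, 0, 0, 0, 0, 0, 1], [0.145, 0, 0, 0, 0, 0, 1], [0.145, 0, 0, 0, 0, 0, 1], [0.145, 0, 0, 0, 0, 0, 1], [0.145, 0, 0, 0, 0, 0, 1], [0.145, 0, 0, 0, 0, 0, 1], [0.145, 0, 0, 0, 0, 0, 1], [0.145, 0, 0, 0, 0, 0, 1], [0.145, 0, 0, 0, 0, 0, 1]],
  ],
)

```text
time: 4.1
tool_pos: [0.4253, 0.0108, 0.2443]
tcp_rot: [1.995, 0.427, -1.995]
wrist_force: [0.2, 0.0, -0.2]
width: 0.999
```

```bash
python3 g.py .4355 -.125 .15 103
```

```text
turn [-2.953e+00 -1.000e-02 -1.000e-03] shift after turn(cm) [  9.43 -13.46  -2.06]
turn [ 0.189 -0.     0.006] shift after turn(cm) [ 9.43 13.46  2.06]
shift now(cm) [ 9.35 12.9   4.55] pos [0.4253 0.0108 0.2443] t 4.1 F [ 0.2  0.  -0.2] w 0.999 q [-0.04 -0.22  2.11  0.01  1.25  1.12]
[[-0.002, 0.404, -0.915], [0.006, -0.915, -0.404], [-1.0, -0.006, -0.001]]
```

Request:
arm_command(
  series=[
    [[0.09, 0, 0.003, 0, 0, 0, 1], [0.09, 0, 0.003, 0, 0, 0, 1], [0, 0, 0, 0, 3.5, 0.5, 1], [0, 0, 0, 0, 3.5, 0.5, 1], [0, 0, 0, 1, 3.5, 0.5, 1], [0, 0, 0, 3, 3, 0.5, 1], [0, 0, 0, 3, 0, 0, 1], [0, 0, 0, 0, 0, 0, 1]],
  ],
)

```text
time: 4.9
tool_pos: [0.4419, -0.126, 0.1732]
tcp_rot: [2.107, 0.244, -2.094]
wrist_force: [-0.3, 0.8, -0.1]
width: 0.997
```

```bash
python3 g.py .4355 -.125 .068 103;python3 - <<'E'
from workcell import bot
import cv2
cv2.imwrite('pics/w1.png',bot.read_camera('wrist')[0])
E
```

```text
turn [-3.138e+00 -1.000e-03 -1.000e-02] shift after turn(cm) [10.52  0.24 -0.6 ]
turn [ 0.003 -0.006  0.001] shift after turn(cm) [10.52 -0.24  0.6 ]
shift now(cm) [10.51 -0.24  0.66] pos [ 0.4419 -0.126   0.1732] t 4.9 F [-0.3  0.8 -0.1] w 0.997 q [-0.33 -0.09  2.14  0.    1.09  1.  ]
[[0.006, 0.228, -0.974], [0.002, -0.974, -0.228], [-1.0, -0.001, -0.006]]
```

View pics/w1.png

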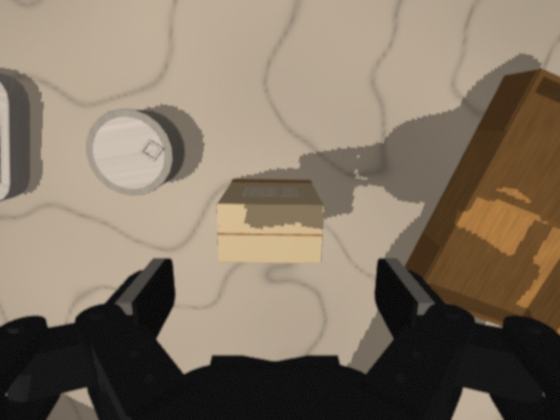

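Request:
arm_command(
  series=[
    [[0, -0.006, 0, 0, -0.2, 0.6, 1], [0, 0, 0, 2.5, 0, 0, 1], [0, 0, 0, 2.5, 0, 0, 1], [0, 0, 0, 2.5, 0, 0, 1], [0, 0, 0, 2, 0, 0, 1], [0, 0, 0, 0, 0, 0, 1]],
  ],
)

```text
time: 5.55
tool_pos: [0.4455, -0.1243, 0.0895]
tcp_rot: [2.112, 0.241, -2.071]
wrist_force: [-1.2, 1.0, -0.5]
width: 1.001
```

```bash
python3 g.py .4355 -.125 .068 103
```

```text
turn [-3.131  0.016 -0.028] shift after turn(cm) [ 2.15  0.15 -0.99]
turn [ 0.011 -0.018 -0.01 ] shift after turn(cm) [ 2.15 -0.15  0.99]
shift now(cm) [ 2.13 -0.19  1.03] pos [ 0.4455 -0.1243  0.0895] t 5.55 F [-1.2  1.  -0.5] w 1.001 q [-0.33  0.02  2.21  0.    0.89  1.01]
[[0.02, 0.235, -0.972], [-0.006, -0.972, -0.235], [-1.0, 0.011, -0.018]]
```

Request:
arm_command(
  series=[
    [[0.01, -0.018, -0.01, 0, -0.2, 1.0, 1], [0, 0, 0, 1, 0, 0, 1], [0, -0.003, 0, 1, 0, 0, 1], [0, 0, 0, 0, 0, 0, 1]],
  ],
)

```text
time: 5.95
tool_pos: [0.4385, -0.1249, 0.0738]
tcp_rot: [2.102, 0.237, -2.095]
wrist_force: [0.3, 0.3, -0.3]
width: 1.002
```

```bash
python3 g.py .4355 -.125 .068 103
```

```text
turn [-3.139  0.007 -0.005] shift after turn(cm) [ 0.58  0.05 -0.29]
turn [ 0.002 -0.003 -0.005] shift after turn(cm) [ 0.58 -0.05  0.29]
shift now(cm) [ 0.58 -0.06  0.29] pos [ 0.4385 -0.1249  0.0738] t 5.95 F [ 0.3  0.3 -0.3] w 1.002 q [-0.33  0.04  2.23 -0.    0.87  1.01]
[[0.004, 0.227, -0.974], [-0.004, -0.974, -0.227], [-1.0, 0.005, -0.003]]
```

Grip gently.

Request:
arm_command(
  series=[
    [[0, -0.003, -0.005, 0.6, 0, 0.3, 1], [0, 0, 0, 0, 0, 0, 0.7], [0, 0, 0, 0, 0, 0, 0.6], [0, 0, 0, 0, 0, 0, 0.6], [0, 0, 0, 0, 0, 0, 0.5], [0, 0, 0, 0, 0, 0, 0.5], [0, 0, 0, 0, 0, 0, 0.5]],
  ],
  newtons=30,
)

```text
time: 6.65
tool_pos: [0.4363, -0.126, 0.0681]
tcp_rot: [2.102, 0.242, -2.099]
wrist_force: [-0.4, 0.8, 0.2]
width: 0.793
```

```bash
python3 g.py .4355 -.125 .168 103
```

```text
turn [-3.14e+00 -1.00e-03 -2.00e-03] shift after turn(cm) [-9.99  0.11 -0.05]
turn [ 0.002 -0.001  0.   ] shift after turn(cm) [-9.99 -0.11  0.05]
shift now(cm) [-9.99 -0.12  0.04] pos [ 0.4363 -0.126   0.0681] t 6.65 F [-0.4  0.8  0.2] w 0.793 q [-0.34  0.05  2.23  0.    0.86  1.  ]
[[0.001, 0.226, -0.974], [0.001, -0.974, -0.226], [-1.0, -0.0, -0.001]]
```

Request:
arm_command(
  series=[
    [[0, 0, 0, -1, 0, 0, 0.5], [0, 0, 0, -2, 0, 0, 0.5], [0, 0, 0, -3, 0, 0, 0.5], [0, 0, 0, -3, 0, 0, 0.5], [0, 0, 0, -3, 0, 0, 0.5], [0, 0, 0, -2, 0, 0, 0.5], [0, 0, 0, 0, 0, 0, 0.5]],
  ],
)

```text
time: 7.35
tool_pos: [0.4337, -0.1256, 0.2146]
tcp_rot: [2.098, 0.243, -2.105]
wrist_force: [0.3, -0.2, -0.9]
width: 0.788
```

```bash
python3 g.py .400 .344 .2 97.4
```

```text
turn [-3.042e+00 -3.000e-03  5.000e-03] shift after turn(cm) [ 1.46 47.    2.7 ]
turn [0.099 0.003 0.002] shift after turn(cm) [  1.46 -47.    -2.7 ]
shift now(cm) [  1.54 -46.5   -7.36] pos [ 0.4337 -0.1256  0.2146] t 7.35 F [ 0.3 -0.2 -0.9] w 0.788 q [-0.34 -0.14  2.1   0.    1.18  1.  ]
[[-0.003, 0.227, -0.974], [0.001, -0.974, -0.227], [-1.0, -0.002, 0.003]]
```

Request:
arm_command(
  series=[
    [[0.05, 0, 0, 0, -2, 0, 0.5], [0.05, 0, 0, 0, -4, 0, 0.5], [0, 0, 0, 0, -4.5, -0.2, 0.5], [0, 0, 0, 0, -4.5, -0.2, 0.5], [0, 0, 0, 0, -4.5, -0.2, 0.5], [0, 0, 0, 0, -4.5, -0.2, 0.5], [0, 0, 0, 0, -4.5, -0.2, 0.5], [0, 0, 0, 0, -4.5, -0.2, 0.5], [0, 0, 0, 0, -4, 0, 0.5], [0, 0, 0, 0, -2, 0, 0.5]],
  ],
)

```text
time: 8.35
tool_pos: [0.3878, 0.2717, 0.206]
tcp_rot: [2.15, 0.121, -2.17]
wrist_force: [0.7, 0.5, -1.5]
width: 0.793
```

```bash
python3 g.py .400 .344 .12 97.4
```

```text
turn [ 3.128 -0.004 -0.015] shift after turn(cm) [8.6  7.02 2.15]
turn [-0.014  0.01  -0.003] shift after turn(cm) [ 8.6  -7.02 -2.15]
shift now(cm) [ 8.56 -7.07 -2.13] pos [0.3878 0.2717 0.206 ] t 8.35 F [ 0.7  0.5 -1.5] w 0.793 q [ 0.56 -0.08  2.07  0.    1.16  2.01]
[[-0.009, 0.115, -0.993], [-0.004, -0.993, -0.115], [-1.0, 0.003, 0.01]]
```

Request:
arm_command(
  series=[
    [[-0.014, 0.01, 0, 0, -3, -1, 0.5], [0, 0, 0, 0, -3, -1, 0.5], [0, 0, 0, 0, -1, 0, 0.5], [0, 0, 0, 2, 0, 0, 0.5], [0, 0, 0, 2.5, 0, 0, 0.5], [0, 0, 0, 2, 0, 0, 0.5], [0, 0, 0, 0, 0, 0, 0.5]],
  ],
)

```text
time: 9.05
tool_pos: [0.3926, 0.3455, 0.1307]
tcp_rot: [2.136, 0.136, -2.155]
wrist_force: [-0.6, -0.7, -2.8]
width: 0.795
```

```bash
python3 g.py .400 .344 .0735 97.4
```

```text
turn [-3.133  0.016  0.015] shift after turn(cm) [ 5.72 -0.25  0.72]
turn [ 0.008  0.01  -0.01 ] shift after turn(cm) [ 5.72  0.25 -0.72]
shift now(cm) [ 5.72  0.2  -0.77] pos [0.3926 0.3455 0.1307] t 9.05 F [-0.6 -0.7 -2.8] w 0.795 q [ 0.68  0.1   2.04 -0.    1.02  2.11]
[[-0.008, 0.137, -0.991], [-0.011, -0.991, -0.137], [-1.0, 0.01, 0.01]]
```

Request:
arm_command(
  series=[
    [[0.008, 0.01, -0.01, 0, 0.2, -0.7, 0.5], [0, 0, 0, 1.5, 0, 0, 0.5], [0, 0, 0, 1.5, 0, 0, 0.5], [0, 0, 0, 1, 0, 0, 0.5], [0, 0, 0, 0.5, 0, 0, 0.5], [0, 0, 0, 0, 0, 0, 0.5]],
  ],
)

```text
time: 9.65
tool_pos: [0.4022, 0.3435, 0.0851]
tcp_rot: [2.162, 0.139, -2.152]
wrist_force: [0.3, -0.4, -1.2]
width: 0.791
```

```bash
python3 g.py .400 .344 .0735 97.4
```

```text
turn [3.139 0.004 0.007] shift after turn(cm) [ 1.16  0.07 -0.21]
turn [-0.003 -0.005  0.002] shift after turn(cm) [ 1.16 -0.07  0.21]
shift now(cm) [ 1.16 -0.07  0.22] pos [0.4022 0.3435 0.0851] t 9.65 F [ 0.3 -0.4 -1.2] w 0.791 q [ 0.66  0.16  2.07 -0.    0.91  2.1 ]
[[0.004, 0.126, -0.992], [0.003, -0.992, -0.126], [-1.0, -0.002, -0.005]]
```

Request:
arm_command(
  series=[
    [[0, -0.005, 0, 0.7, 0, 0.2, 0.5], [0, 0, 0, 0.4, 0, 0, 0.5], [0, 0, 0, 0, 0, 0, 0.5]],
  ],
)

```text
time: 9.95
tool_pos: [0.4009, 0.3439, 0.0744]
tcp_rot: [2.158, 0.14, -2.157]
wrist_force: [-0.6, -0.3, -1.5]
width: 0.795
```

```bash
python3 g.py .400 .344 .0725 97.4
```

```text
turn [3.139e+00 5.000e-03 1.000e-03] shift after turn(cm) [ 0.19  0.02 -0.09]
turn [-0.003 -0.001  0.003] shift after turn(cm) [ 0.19 -0.02  0.09]
shift now(cm) [ 0.19 -0.02  0.09] pos [0.4009 0.3439 0.0744] t 9.95 F [-0.6 -0.3 -1.5] w 0.795 q [0.66 0.17 2.08 0.   0.89 2.1 ]
[[0.0, 0.126, -0.992], [0.003, -0.992, -0.126], [-1.0, -0.003, -0.001]]
```

Request:
arm_command(
  series=[
    [[0, 0, 0, 0.2, 0, 0, 0.5], [0, 0, 0, 0.1, 0, 0, 0.5], [0, 0, 0, 0, 0, 0, 0.85], [0, 0, 0, 0, 0, 0, 1], [0, 0, 0, 0, 0, 0, 1], [0, 0, 0, 0, 0, 0, 1]],
  ],
)

```text
time: 10.55
tool_pos: [0.4024, 0.3453, 0.0734]
tcp_rot: [2.163, 0.143, -2.154]
wrist_force: [0.1, -0.5, 0.6]
width: 1.0
```

```bash
python3 g.py .4556 -.010 .2 97.4
```

```text
turn [3.139 0.009 0.007] shift after turn(cm) [-12.66 -35.92   0.7 ]
turn [-0.002 -0.005  0.005] shift after turn(cm) [-12.66  35.92  -0.7 ]
shift now(cm) [-12.85  35.85  -0.84] pos [0.4024 0.3453 0.0734] t 10.55 F [ 0.1 -0.5  0.6] w 1.0 q [0.66 0.17 2.08 0.   0.88 2.1 ]
[[0.004, 0.126, -0.992], [0.006, -0.992, -0.126], [-1.0, -0.005, -0.005]]
```

Request:
arm_command(
  series=[
    [[0, 0, 0, -1, 0, 0, 1], [0, 0, 0, -2, 0, 0, 1], [0, 0, 0, -4, 0, 0, 1], [0, 0, 0, -4, 0, 0, 1], [0, 0, 0, 0, 3, 0, 1], [0, 0, 0, 0, 4.5, 0, 1], [0, 0, 0, 0, 4.5, 0, 1], [0, 0, 0, 0, 4.5, 0, 1], [0, 0, 0, 0, 4.5, 0, 1], [0, 0, 0, 0, 4.5, 0, 1]],
  ],
)

```text
time: 11.55
tool_pos: [0.438, 0.0898, 0.1955]
tcp_rot: [2.172, 0.16, -2.136]
wrist_force: [0.7, -0.1, -0.2]
width: 1.001
```

```bash
python3 g.py .4556 -.010 .1 97.4;  python3 - <<'E'
from workcell import bot
import cv2
cv2.imwrite('pics/s2.png',bot.read_camera('scene')[0])
E
```

```text
turn [-3.132 -0.014 -0.027] shift after turn(cm) [  9.55 -10.12   0.46]
turn [ 0.009 -0.017  0.009] shift after turn(cm) [ 9.55 10.12 -0.46]
shift now(cm) [ 9.47 10.21 -0.21] pos [0.438  0.0898 0.1955] t 11.55 F [ 0.7 -0.1 -0.2] w 1.001 q [ 0.14 -0.14  2.14  0.01  1.12  1.57]
[[0.016, 0.138, -0.99], [0.011, -0.99, -0.138], [-1.0, -0.009, -0.017]]
```

View pics/s2.png

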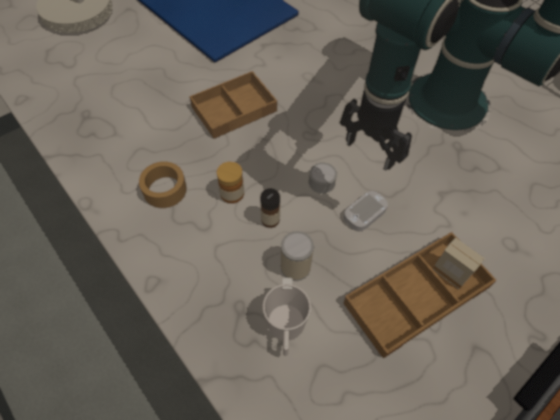

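```bash
cat > chk.py <<'E'
import sys
from workcell import bot
from h import *
def chk(x,y,r=.05,zmin=.045,n='scene'):
    p,d=bot.read_camera(n);W=cloud(p,d,bot.camera_info(n))
    m=(abs(W[...,0]-x)<r)&(abs(W[...,1]-y)<r)&(W[...,2]>zmin)&(W[...,2]<.15)
    P=W[m];zt=np.percentile(P[:,2],95);T=P[P[:,2]>zt-.006]
    print(n,m.sum(),'zt',zt.round(4),'min',P.min(0).round(3),'max',P.max(0).round(3),'rect',cv2.minAreaRect((T[:,:2]*1000).astype(np.float32)))
if __name__=='__main__':
    a=list(map(float,sys.argv[1:]));chk(*a,n='scene');chk(*a,n='top')
E
python3 chk.py .4 .344
```

```text
scene 1080 zt 0.0954 min [0.377 0.309 0.045] max [0.426 0.38  0.098] rect ((401.5142822265625, 344.47381591796875), (43.35148239135742, 67.70231628417969), 6.881913661956787)
top 536 zt 0.0965 min [0.352 0.306 0.045] max [0.424 0.379 0.099] rect ((400.4817199707031, 342.4612731933594), (39.99100112915039, 69.75228881835938), 6.5585479736328125)
```

Carton stands upright at its cell centre (top at 95 mm). Next the low tin.

Request:
arm_command(
  series=[
    [[0.009, -0.017, 0.009, 0, 4, -0.2, 1], [0, 0, 0, 0, 4, 0, 1], [0, 0, 0, 3, 2, 0, 1], [0, 0, 0, 3, 0, 0, 1], [0, 0, 0, 3, 0, 0, 1], [0, 0, 0, 0, 0, 0, 1]],
  ],
)

```text
time: 12.3
tool_pos: [0.4581, -0.0072, 0.1082]
tcp_rot: [2.167, 0.14, -2.145]
wrist_force: [-0.8, -0.1, -0.1]
width: 1.0
```

```bash
python3 g.py .4556 -.010 .028 97.4
```

```text
turn [3.141e+00 2.000e-03 1.600e-02] shift after turn(cm) [ 8.02 -0.25 -0.29]
turn [-0.001 -0.01   0.001] shift after turn(cm) [8.02 0.25 0.29]
shift now(cm) [8.01 0.25 0.37] pos [ 0.4581 -0.0072  0.1082] t 12.3 F [-0.8 -0.1 -0.1] w 1.0 q [-0.07 -0.01  2.2   0.    0.94  1.37]
[[0.01, 0.128, -0.992], [0.002, -0.992, -0.128], [-1.0, -0.001, -0.01]]
```

Request:
arm_command(
  series=[
    [[0, -0.01, 0, 0, 0.25, 0.3, 1], [0, 0, 0, 2, 0, 0, 1], [0, -0.005, 0, 2, 0, 0.2, 1], [0, -0.005, 0, 1.5, 0, 0.2, 1], [0, 0, 0, 0, 0, 0, 1]],
  ],
)

```text
time: 12.8
tool_pos: [0.4573, -0.0073, 0.0595]
tcp_rot: [2.15, 0.144, -2.153]
wrist_force: [0.3, -0.2, 0.3]
width: 1.0
```

```bash
python3 g.py .4556 -.010 .028 97.4
```

```text
turn [-3.136e+00  1.000e-03  2.000e-03] shift after turn(cm) [ 3.15 -0.25 -0.2 ]
turn [ 0.005  0.001 -0.   ] shift after turn(cm) [3.15 0.25 0.2 ]
shift now(cm) [3.15 0.25 0.2 ] pos [ 0.4573 -0.0073  0.0595] t 12.8 F [ 0.3 -0.2  0.3] w 1.0 q [-0.07  0.07  2.23 -0.    0.84  1.37]
[[-0.001, 0.134, -0.991], [-0.001, -0.991, -0.134], [-1.0, 0.0, 0.001]]
```

Request:
arm_command(
  series=[
    [[0, 0, 0, 0, 0.3, 0.2, 1], [0, 0, 0, 1.2, 0, 0, 1], [0, -0.004, 0, 1, 0, 0.1, 1], [0, 0, 0, 0.5, 0, 0, 1], [0, 0, 0, 0, 0, 0, 1]],
  ],
)

```text
time: 13.3
tool_pos: [0.4578, -0.0108, 0.034]
tcp_rot: [2.151, 0.144, -2.15]
wrist_force: [-0.5, 0.3, -0.6]
width: 1.001
```

```bash
python3 g.py .4556 -.010 .028 97.4
```

```text
turn [-3.135e+00  3.000e-03 -1.000e-03] shift after turn(cm) [ 0.6   0.11 -0.21]
turn [ 0.006 -0.001 -0.002] shift after turn(cm) [ 0.6  -0.11  0.21]
shift now(cm) [ 0.6  -0.11  0.21] pos [ 0.4578 -0.0108  0.034 ] t 13.3 F [-0.5  0.3 -0.6] w 1.001 q [-0.08  0.11  2.24 -0.    0.79  1.36]
[[0.001, 0.135, -0.991], [-0.002, -0.991, -0.135], [-1.0, 0.002, -0.001]]
```

Request:
arm_command(
  series=[
    [[0, 0, 0, 0.7, 0, 0.2, 1], [0, 0, 0, 0, 0, 0, 0.8], [0, 0, 0, 0, 0, 0, 0.7], [0, 0, 0, 0, 0, 0, 0.6], [0, 0, 0, 0, 0, 0, 0.5], [0, 0, 0, 0, 0, 0, 0.5]],
  ],
)

```text
time: 13.9
tool_pos: [0.4559, -0.0111, 0.0268]
tcp_rot: [2.152, 0.144, -2.15]
wrist_force: [0.9, 0.6, -0.8]
width: 0.762
```

```bash
python3 g.py .4314 -.3345 .15 97.4
```

```text
turn [-3.136e+00  2.000e-03 -1.000e-03] shift after turn(cm) [-12.32 -31.76  -6.6 ]
turn [ 0.006 -0.001 -0.002] shift after turn(cm) [-12.32  31.76   6.6 ]
shift now(cm) [-12.27  31.74   6.77] pos [ 0.4559 -0.0111  0.0268] t 13.9 F [ 0.9  0.6 -0.8] w 0.762 q [-0.08  0.12  2.25 -0.    0.77  1.36]
[[0.001, 0.134, -0.991], [-0.001, -0.991, -0.134], [-1.0, 0.002, -0.001]]
```

Request:
arm_command(
  series=[
    [[0, 0, 0, -1, 0, 0, 0.5], [0, 0, 0, -2, 0, 0, 0.5], [0, 0, 0, -3.5, 0, 0, 0.5], [0, 0, 0, -3.5, 2, 0.5, 0.5], [0, 0, 0, 0, 4.5, 1, 0.5], [0, 0, 0, 0, 4.5, 1, 0.5], [0, 0, 0, 0, 4.5, 1, 0.5], [0, 0, 0, 0, 4.5, 1, 0.5], [0, 0, 0, 0, 4, 1, 0.5], [0, 0, 0, 0, 3, 0.5, 0.5]],
  ],
)

```text
time: 14.9
tool_pos: [0.4334, -0.294, 0.1392]
tcp_rot: [2.151, 0.148, -2.137]
wrist_force: [0.1, -0.0, -0.9]
width: 0.764
```

```bash
python3 g.py .4314 -.3345 .09 97.4
```

```text
turn [-3.127  0.011 -0.01 ] shift after turn(cm) [ 4.92 -3.99 -0.72]
turn [ 0.015 -0.006 -0.007] shift after turn(cm) [4.92 3.99 0.72]
shift now(cm) [4.94 3.95 0.81] pos [ 0.4334 -0.294   0.1392] t 14.9 F [ 0.1 -0.  -0.9] w 0.764 q [-0.64  0.07  2.05 -0.    1.01  0.78]
[[0.007, 0.143, -0.99], [-0.006, -0.99, -0.143], [-1.0, 0.007, -0.006]]
```

Request:
arm_command(
  series=[
    [[0.01, -0.006, -0.006, 0, 3, 0.8, 0.5], [0, 0, 0, 0, 1, 0, 0.5], [0, 0, 0, 1.5, 0, 0, 0.5], [0, 0, 0, 2, 0, 0, 0.5], [0, 0, 0, 1.5, 0, 0, 0.5], [0, 0, 0, 0, 0, 0, 0.5]],
  ],
)

```text
time: 15.5
tool_pos: [0.4304, -0.3377, 0.0886]
tcp_rot: [2.157, 0.137, -2.152]
wrist_force: [-0.5, 0.6, -1.6]
width: 0.761
```

```bash
python3 g.py .4314 -.3345 .0318 97.4
```

```text
turn [ 3.141e+00 -2.000e-03  3.000e-03] shift after turn(cm) [5.68 0.3  0.14]
turn [-0.001 -0.002 -0.001] shift after turn(cm) [ 5.68 -0.3  -0.14]
shift now(cm) [ 5.68 -0.31 -0.13] pos [ 0.4304 -0.3377  0.0886] t 15.5 F [-0.5  0.6 -1.6] w 0.761 q [-0.71  0.18  2.03  0.    0.92  0.73]
[[0.002, 0.128, -0.992], [-0.001, -0.992, -0.128], [-1.0, 0.001, -0.002]]
```

Request:
arm_command(
  series=[
    [[0, 0, 0, 0, -0.4, 0, 0.5], [0, 0, 0, 1.5, 0, 0, 0.5], [0, -0.003, 0, 1.5, 0, 0, 0.5], [0, 0, 0, 1.2, 0, 0, 0.5], [0, 0, 0, 0.7, 0, 0, 0.5], [0, 0, 0, 0, 0, 0, 0.5]],
  ],
)

```text
time: 16.1
tool_pos: [0.4302, -0.3298, 0.0353]
tcp_rot: [2.151, 0.143, -2.155]
wrist_force: [-1.4, 0.4, -1.0]
width: 0.761
```

```bash
python3 g.py .4314 -.3345 .0313 97.4
```

```text
turn [-3.138e+00 -0.000e+00  2.000e-03] shift after turn(cm) [ 0.4  -0.48  0.06]
turn [0.003 0.002 0.   ] shift after turn(cm) [ 0.4   0.48 -0.06]
shift now(cm) [ 0.4   0.48 -0.06] pos [ 0.4302 -0.3298  0.0353] t 16.1 F [-1.4  0.4 -1. ] w 0.761 q [-0.7   0.25  2.07 -0.    0.82  0.74]
[[-0.002, 0.132, -0.991], [-0.0, -0.991, -0.132], [-1.0, -0.0, 0.002]]
```

Request:
arm_command(
  series=[
    [[0, 0, 0, 0, 0.4, 0, 0.5], [0, 0, 0, 0.3, 0, 0, 0.5], [0, 0, 0, 0.2, 0, 0, 0.5], [0, 0, 0, 0, 0, 0, 0.5]],
  ],
)

```text
time: 16.5
tool_pos: [0.4315, -0.3352, 0.0311]
tcp_rot: [2.152, 0.141, -2.153]
wrist_force: [-0.6, 0.0, -1.8]
width: 0.759
```

```bash
python3 g.py .4314 -.3345 .0308 97.4
```

```text
turn [-3.139e+00  2.000e-03  1.000e-03] shift after turn(cm) [0.03 0.07 0.  ]
turn [ 0.002  0.001 -0.001] shift after turn(cm) [ 0.03 -0.07 -0.  ]
shift now(cm) [ 0.03 -0.07 -0.  ] pos [ 0.4315 -0.3352  0.0311] t 16.5 F [-0.6  0.  -1.8] w 0.759 q [-0.71  0.27  2.06 -0.    0.82  0.73]
[[-0.0, 0.131, -0.991], [-0.001, -0.991, -0.131], [-1.0, 0.001, 0.001]]
```

Release with partial opening, then rise.

Request:
arm_command(
  series=[
    [[0, 0, 0, 0, 0, 0, 0.8], [0, 0, 0, 0, 0, 0, 0.86], [0, 0, 0, 0, 0, 0, 0.88], [0, 0, 0, 0, 0, 0, 0.88], [0, 0, 0, -1, 0, 0, 0.88], [0, 0, 0, -2, 0, 0, 0.88], [0, 0, 0, -4, 0, 0, 0.9], [0, 0, 0, -4, 0, 0, 1], [0, 0, 0, -4, 0, 0, 1], [0, 0, 0, 0, 0, 0, 1]],
  ],
)

```text
time: 17.5
tool_pos: [0.4317, -0.3352, 0.1901]
tcp_rot: [2.153, 0.139, -2.152]
wrist_force: [0.3, -0.8, 0.5]
width: 0.996
```

```bash
python3 chk.py .4314 -.3345 .045 .025 ;python3 g.py .6195 -.003 .2 97.4
```

```text
scene 492 zt 0.0449 min [ 0.386 -0.379  0.025] max [ 0.476 -0.291  0.049] rect ((422.8389587402344, -332.53045654296875), (71.11771392822266, 82.59272766113281), 80.38929748535156)
top 413 zt 0.0454 min [ 0.387 -0.379  0.025] max [ 0.475 -0.291  0.049] rect ((422.1390686035156, -332.11114501953125), (61.67971420288086, 85.6560287475586), 72.96675872802734)
turn [-3.139 -0.006  0.008] shift after turn(cm) [-1.52 30.28 23.12]
turn [0.002 0.005 0.004] shift after turn(cm) [ -1.52 -30.28 -23.12]
shift now(cm) [ -1.52 -30.24 -23.18] pos [ 0.4292 -0.3331  0.1848] t 17.6 F [-1.1  0.2 -0.6] w 0.998 q [-0.71  0.07  1.96 -0.    1.12  0.73]
[[-0.006, 0.131, -0.991], [0.003, -0.991, -0.131], [-1.0, -0.004, 0.005]]
```

Request:
arm_command(
  series=[
    [[0, 0, 0, -1, -3, -2.5, 1], [0, 0, 0, 0, -3.5, -2.7, 1], [0, 0, 0, 0, -3.5, -2.7, 1], [0, 0, 0, 0, -3.5, -2.7, 1], [0, 0, 0, 0, -3.5, -2.7, 1], [0, 0, 0, 0, -3.5, -2.7, 1], [0, 0, 0, 0, -3.5, -2.7, 1], [0, 0, 0, 0, -3.5, -2.7, 1], [0, 0, 0, 0, -1, -1, 1], [0, 0, 0, 0, 0, 0, 1]],
  ],
)

```text
time: 18.6
tool_pos: [0.6098, -0.0082, 0.1768]
tcp_rot: [2.126, 0.149, -2.196]
wrist_force: [-0.7, -1.1, -0.9]
width: 1.002
```

```bash
python3 g.py .6195 -.003 .13 97.4
python3 - <<'E'
from workcell import bot
import cv2
cv2.imwrite('pics/s3.png',bot.read_camera('scene')[0])
cv2.imwrite('pics/w3.png',bot.read_camera('wrist')[0])
E
```

```text
turn [ 3.138  0.021 -0.05 ] shift after turn(cm) [4.68 0.39 1.03]
turn [-0.003  0.032  0.014] shift after turn(cm) [ 4.68 -0.39 -1.03]
shift now(cm) [ 4.65 -0.33 -1.18] pos [ 0.6098 -0.0082  0.1768] t 18.6 F [-0.7 -1.1 -0.9] w 1.002 q [-0.06  0.22  1.8   0.01  1.15  1.38]
[[-0.033, 0.126, -0.991], [0.009, -0.992, -0.126], [-0.999, -0.014, 0.032]]
```

View pics/s3.png

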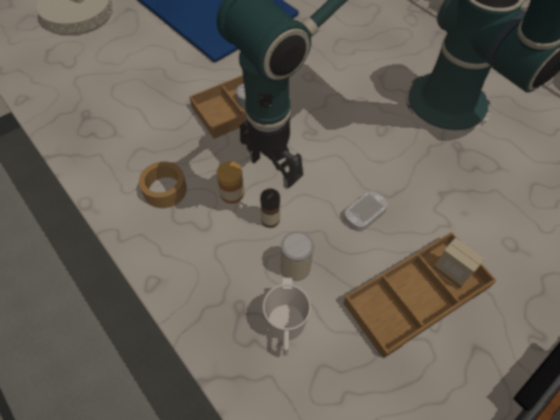

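View pics/w3.png

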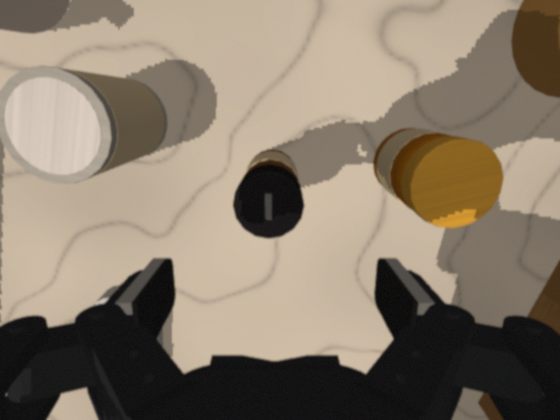

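Shaker cap at pixel (269,202), centred between the pads; low tin visible in the short tray's near cell (243,93).

Request:
arm_command(
  series=[
    [[0, 0.03, 0.012, 0, -0.3, -1.1, 1], [0, 0, 0, 2, 0, 0, 1], [0, 0, 0, 2, 0, 0, 1], [0, 0, 0, 0, 0, 0, 1]],
  ],
)

```text
time: 19.1
tool_pos: [0.6157, -0.0133, 0.135]
tcp_rot: [2.155, 0.125, -2.165]
wrist_force: [-1.2, 0.2, -0.6]
width: 1.001
```

```bash
python3 g.py .6195 -.003 .076 97.4
```

```text
turn [ 3.13e+00 -2.00e-03 -7.00e-03] shift after turn(cm) [5.9  0.97 0.51]
turn [-0.012  0.005 -0.001] shift after turn(cm) [ 5.9  -0.97 -0.51]
shift now(cm) [ 5.89 -0.98 -0.52] pos [ 0.6157 -0.0133  0.135 ] t 19.1 F [-1.2  0.2 -0.6] w 1.001 q [-0.06  0.25  1.85 -0.    1.05  1.39]
[[-0.005, 0.117, -0.993], [-0.002, -0.993, -0.117], [-1.0, 0.001, 0.005]]
```

Request:
arm_command(
  series=[
    [[-0.012, 0.005, 0, 0, -0.9, -0.5, 1], [0, 0, 0, 0, 0, 0, 1]],
  ],
)

```text
time: 19.3
tool_pos: [0.6189, -0.006, 0.1356]
tcp_rot: [2.155, 0.134, -2.156]
wrist_force: [-0.1, 1.0, 0.5]
width: 0.996
```

```bash
python3 g.py .6195 -.003 .076 97.4
```

```text
turn [ 3.139e+00 -3.000e-03 -0.000e+00] shift after turn(cm) [5.96 0.29 0.1 ]
turn [-0.003  0.    -0.002] shift after turn(cm) [ 5.96 -0.29 -0.1 ]
shift now(cm) [ 5.96 -0.3  -0.1 ] pos [ 0.6189 -0.006   0.1356] t 19.3 F [-0.1  1.   0.5] w 0.996 q [-0.05  0.26  1.84 -0.    1.04  1.4 ]
[[-0.0, 0.126, -0.992], [-0.002, -0.992, -0.126], [-1.0, 0.002, 0.0]]
```

Request:
arm_command(
  series=[
    [[0, 0, 0, 0, -0.3, -0.1, 1], [0, 0, 0, 1.5, 0, 0, 1], [0, 0, 0, 2, 0, 0, 1], [0, 0, 0, 1.5, 0, 0, 1], [0, 0, 0, 0.7, 0, 0, 1], [0, 0, 0, 0, 0, 0, 1]],
  ],
)

```text
time: 19.9
tool_pos: [0.622, -0.0029, 0.0783]
tcp_rot: [2.161, 0.134, -2.148]
wrist_force: [-0.1, -0.1, -0.4]
width: 1.002
```

```bash
python3 g.py .6195 -.003 .076 97.4
```

```text
turn [ 3.139 -0.005  0.009] shift after turn(cm) [ 0.23  0.02 -0.25]
turn [-0.002 -0.006 -0.003] shift after turn(cm) [ 0.23 -0.02  0.25]
shift now(cm) [ 0.23 -0.02  0.25] pos [ 0.622  -0.0029  0.0783] t 19.9 F [-0.1 -0.1 -0.4] w 1.002 q [-0.04  0.32  1.88 -0.    0.94  1.4 ]
[[0.006, 0.127, -0.992], [-0.002, -0.992, -0.127], [-1.0, 0.003, -0.006]]
```

Request:
arm_command(
  series=[
    [[0, -0.006, 0, 0.2, 0, 0.25, 0.8], [0, 0, 0, 0, 0, 0, 0.65], [0, 0, 0, 0, 0, 0, 0.58], [0, 0, 0, 0, 0, 0, 0.52], [0, 0, 0, 0, 0, 0, 0.4], [0, 0, 0, 0, 0, 0, 0.3], [0, 0, 0, 0, 0, 0, 0.3], [0, 0, 0, 0, 0, 0, 0.3]],
  ],
)

```text
time: 20.7
tool_pos: [0.6204, -0.0032, 0.0779]
tcp_rot: [2.156, 0.133, -2.152]
wrist_force: [0.3, 0.5, -1.8]
width: 0.508
```

```bash
python3 g.py .5246 -.3466 .2 97.4
```

```text
turn [ 3.14e+00 -6.00e-03  3.00e-03] shift after turn(cm) [-12.21 -32.82 -13.93]
turn [-0.002 -0.002 -0.004] shift after turn(cm) [-12.21  32.82  13.93]
shift now(cm) [-12.12  32.89  13.84] pos [ 0.6204 -0.0032  0.0779] t 20.7 F [ 0.3  0.5 -1.8] w 0.508 q [-0.04  0.32  1.88 -0.    0.94  1.4 ]
[[0.002, 0.127, -0.992], [-0.003, -0.992, -0.127], [-1.0, 0.004, -0.002]]
```

Request:
arm_command(
  series=[
    [[0, 0, 0, -1, 0, 0, 0.3], [0, 0, 0, -2, 0, 0, 0.3], [0, 0, 0, -3.5, 0, 0, 0.3], [0, 0, 0, -3.5, 0, 0, 0.3], [0, 0, 0, -2.5, 2, 1, 0.3], [0, 0, 0, 0, 4, 1.8, 0.3], [0, 0, 0, 0, 4, 1.8, 0.3], [0, 0, 0, 0, 4, 1.8, 0.3], [0, 0, 0, 0, 4, 1.8, 0.3], [0, 0, 0, 0, 4, 1.8, 0.3]],
  ],
)

```text
time: 21.7
tool_pos: [0.5502, -0.236, 0.2167]
tcp_rot: [2.157, 0.142, -2.137]
wrist_force: [1.1, -0.6, -1.8]
width: 0.506
```

```bash
python3 g.py .5246 -.3466 .2 97.4
```

```text
turn [-3.133  0.01  -0.014] shift after turn(cm) [  1.67 -10.64  -3.96]
turn [ 0.009 -0.009 -0.007] shift after turn(cm) [ 1.67 10.64  3.96]
shift now(cm) [ 1.7  10.59  4.07] pos [ 0.5502 -0.236   0.2167] t 21.7 F [ 1.1 -0.6 -1.8] w 0.506 q [-0.45  0.14  1.82 -0.    1.17  0.99]
[[0.01, 0.137, -0.99], [-0.005, -0.99, -0.138], [-1.0, 0.007, -0.009]]
```

Request:
arm_command(
  series=[
    [[0.008, -0.008, -0.006, 0, 3.5, 1.3, 0.3], [0, 0, 0, 0, 3.5, 1.3, 0.3], [0, 0, 0, 0, 2.5, 1.2, 0.3], [0, 0, 0, 0, 0.5, 0, 0.3], [0, 0, 0, 0, 0, 0, 0.3]],
  ],
)

```text
time: 22.2
tool_pos: [0.5219, -0.3505, 0.2216]
tcp_rot: [2.161, 0.127, -2.152]
wrist_force: [-0.1, 0.2, -1.0]
width: 0.508
```

```bash
python3 g.py .5246 -.3466 .083 97.4
```

```text
turn [ 3.134 -0.008  0.006] shift after turn(cm) [13.86  0.35  0.31]
turn [-0.007 -0.004 -0.005] shift after turn(cm) [13.86 -0.35 -0.31]
shift now(cm) [13.85 -0.42 -0.26] pos [ 0.5219 -0.3505  0.2216] t 22.2 F [-0.1  0.2 -1. ] w 0.508 q [-0.63  0.19  1.75 -0.    1.19  0.82]
[[0.004, 0.122, -0.993], [-0.004, -0.993, -0.122], [-1.0, 0.005, -0.004]]
```

Request:
arm_command(
  series=[
    [[-0.007, -0.004, -0.005, 1, -0.3, -0.3, 0.3], [0, 0, 0, 2.5, 0, 0, 0.3], [0, 0, 0, 2.5, 0, 0, 0.3], [0, 0, 0, 2, 0, 0, 0.3], [0, 0, 0, 1.5, 0, 0, 0.3], [0, 0, 0, 0, 0, 0, 0.3]],
  ],
)

```text
time: 22.8
tool_pos: [0.5285, -0.3383, 0.1227]
tcp_rot: [2.153, 0.152, -2.15]
wrist_force: [-0.3, -0.1, -2.2]
width: 0.508
```

```bash
python3 g.py .5246 -.3466 .083 97.4
```

```text
turn [-3.133e+00 -5.000e-03 -2.000e-03] shift after turn(cm) [ 3.97 -0.78 -0.49]
turn [ 0.009 -0.001  0.003] shift after turn(cm) [3.97 0.78 0.49]
shift now(cm) [3.97 0.78 0.5 ] pos [ 0.5285 -0.3383  0.1227] t 22.8 F [-0.3 -0.1 -2.2] w 0.508 q [-0.61  0.28  1.83  0.    1.03  0.82]
[[0.001, 0.138, -0.99], [0.003, -0.99, -0.138], [-1.0, -0.003, -0.001]]
```

Request:
arm_command(
  series=[
    [[0.006, 0, 0, 0.5, 0.6, 0.4, 0.3], [0, 0, 0, 1, 0, 0, 0.3], [0, 0, 0, 1.2, 0, 0, 0.3], [0, 0, 0, 0.8, 0, 0, 0.3], [0, 0, 0, 0, 0, 0, 0.3]],
  ],
)

```text
time: 23.3
tool_pos: [0.5273, -0.3449, 0.0873]
tcp_rot: [2.157, 0.145, -2.148]
wrist_force: [-0.6, 0.0, -1.8]
width: 0.507
```

```bash
python3 g.py .5246 -.3466 .083 97.4
```

```text
turn [-3.137e+00 -1.000e-03 -7.000e-03] shift after turn(cm) [ 0.43 -0.13 -0.29]
turn [ 0.004 -0.004  0.001] shift after turn(cm) [0.43 0.13 0.29]
shift now(cm) [0.43 0.13 0.29] pos [ 0.5273 -0.3449  0.0873] t 23.3 F [-0.6  0.  -1.8] w 0.507 q [-0.62  0.33  1.85  0.    0.96  0.81]
[[0.004, 0.133, -0.991], [0.001, -0.991, -0.133], [-1.0, -0.001, -0.004]]
```

Request:
arm_command(
  series=[
    [[0, -0.004, 0, 0.4, 0, 0.2, 0.3], [0, 0, 0, 0.2, 0, 0, 0.3], [0, 0, 0, 0, 0, 0, 0.3]],
  ],
)

```text
time: 23.6
tool_pos: [0.5255, -0.3458, 0.0816]
tcp_rot: [2.154, 0.144, -2.152]
wrist_force: [-0.3, -0.7, -1.4]
width: 0.506
```

```bash
python3 g.py .5246 -.3466 .082 97.4
```

```text
turn [-3.138e+00 -0.000e+00 -1.000e-03] shift after turn(cm) [-0.04 -0.07 -0.1 ]
turn [ 0.004 -0.001  0.   ] shift after turn(cm) [-0.04  0.07  0.1 ]
shift now(cm) [-0.04  0.07  0.1 ] pos [ 0.5255 -0.3458  0.0816] t 23.6 F [-0.3 -0.7 -1.4] w 0.506 q [-0.62  0.33  1.85  0.    0.95  0.82]
[[0.001, 0.133, -0.991], [0.0, -0.991, -0.133], [-1.0, -0.0, -0.001]]
```

Request:
arm_command(
  series=[
    [[0, 0, 0, 0, 0, 0, 0.55], [0, 0, 0, 0, 0, 0, 0.62], [0, 0, 0, 0, 0, 0, 0.75], [0, 0, 0, 0, 0, 0, 0.8], [0, 0, 0, -1, 0, 0, 0.8], [0, 0, 0, -3, 0, 0, 0.8], [0, 0, 0, -4, 0, 0, 1], [0, 0, 0, -3, 0, 0, 1], [0, 0, 0, -1, -2, -1, 1], [0, 0, 0, 0, -4, -2, 1]],
  ],
)

```text
time: 24.6
tool_pos: [0.5476, -0.2863, 0.2117]
tcp_rot: [2.159, 0.132, -2.149]
wrist_force: [1.6, -0.4, -0.5]
width: 0.999
```

```bash
python3 g.py .6455 -.117 .18 97.4;python3 chk.py .5246 -.3466 .05 .06;python3 - <<'E'
from workcell import bot
import cv2
cv2.imwrite('pics/s4.png',bot.read_camera('scene')[0])
E
```

```text
turn [ 3.139 -0.008  0.007] shift after turn(cm) [ 3.17 15.53 11.89]
turn [-0.002 -0.005 -0.005] shift after turn(cm) [  3.17 -15.53 -11.89]
shift now(cm) [  3.15 -15.57 -11.84] pos [ 0.5476 -0.2863  0.2117] t 24.6 F [ 1.6 -0.4 -0.5] w 0.999 q [-0.52  0.18  1.78 -0.    1.17  0.92]
[[0.005, 0.126, -0.992], [-0.004, -0.992, -0.126], [-1.0, 0.005, -0.005]]
scene 383 zt 0.1057 min [ 0.504 -0.367  0.06 ] max [ 0.548 -0.321  0.108] rect ((524.78955078125, -343.78863525390625), (42.551334381103516, 43.16947937011719), 37.30472183227539)
top 107 zt 0.1061 min [ 0.504 -0.359  0.06 ] max [ 0.533 -0.324  0.108] rect ((512.0316162109375, -339.48968505859375), (36.268333435058594, 12.119670867919922), 66.36922454833984)
```

View pics/s4.png

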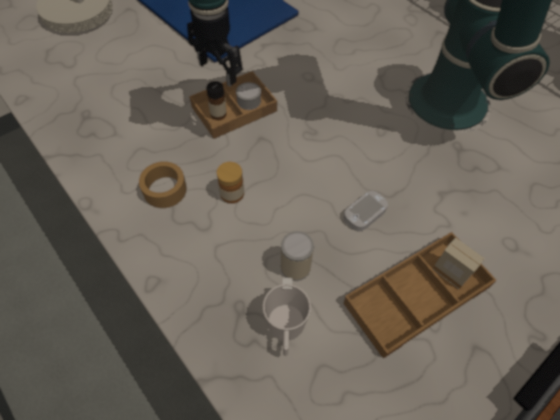

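Shaker (216,98) and low tin (248,95) both stand in the short tray. Jar next.

Request:
arm_command(
  series=[
    [[0, -0.004, -0.004, 0, -3, -2.3, 1], [0, 0, 0, 0, -3.2, -2.5, 1], [0, 0, 0, 0, -3.2, -2.5, 1], [0, 0, 0, 0, -3.2, -2.5, 1], [0, 0, 0, 0, -2, -1.5, 1], [0, 0, 0, 1.5, 0, 0, 1], [0, 0, 0, 1.5, 0, 0, 1], [0, 0, 0, 0, 0, 0, 1]],
  ],
)

```text
time: 25.55
tool_pos: [0.6412, -0.1241, 0.1781]
tcp_rot: [2.149, 0.137, -2.158]
wrist_force: [-0.2, -0.3, -0.6]
width: 1.004
```

```bash
python3 g.py .6455 -.117 .068 97.4
```

```text
turn [-3.141e+00  3.000e-03  7.000e-03] shift after turn(cm) [11.01  0.65  0.52]
turn [ 0.001  0.004 -0.002] shift after turn(cm) [11.01 -0.65 -0.52]
shift now(cm) [11.01 -0.67 -0.57] pos [ 0.6412 -0.1241  0.1781] t 25.55 F [-0.2 -0.3 -0.6] w 1.004 q [-0.23  0.28  1.73 -0.    1.14  1.22]
[[-0.004, 0.129, -0.992], [-0.003, -0.992, -0.129], [-1.0, 0.002, 0.004]]
```

Request:
arm_command(
  series=[
    [[0, 0.004, 0, 0, -0.6, -0.5, 1], [0, 0, 0, 2, 0, 0, 1], [0, 0, 0, 2, 0, 0, 1], [0, 0, 0, 0, 0, 0, 1]],
  ],
)

```text
time: 25.95
tool_pos: [0.6443, -0.1215, 0.1371]
tcp_rot: [2.156, 0.131, -2.157]
wrist_force: [-0.8, -1.0, -0.6]
width: 0.997
```

```bash
python3 g.py .6455 -.117 .068 97.4
```

```text
turn [ 3.136e+00 -4.000e-03 -1.000e-03] shift after turn(cm) [6.91 0.43 0.18]
turn [-0.006  0.001 -0.002] shift after turn(cm) [ 6.91 -0.43 -0.18]
shift now(cm) [ 6.9  -0.45 -0.18] pos [ 0.6443 -0.1215  0.1371] t 25.95 F [-0.8 -1.  -0.6] w 0.997 q [-0.22  0.32  1.76 -0.    1.07  1.23]
[[-0.0, 0.123, -0.992], [-0.003, -0.992, -0.123], [-1.0, 0.002, 0.001]]
```

Request:
arm_command(
  series=[
    [[-0.006, 0, 0, 0, -0.5, -0.2, 1], [0, 0, 0, 1.5, 0, 0, 1], [0, 0, 0, 2, 0, 0, 1], [0, 0, 0, 2, 0, 0, 1], [0, 0, 0, 1, 0, 0, 1], [0, 0, 0, 0, 0, 0, 1]],
  ],
)

```text
time: 26.55
tool_pos: [0.6492, -0.118, 0.074]
tcp_rot: [2.162, 0.133, -2.144]
wrist_force: [-0.7, -1.0, -1.8]
width: 1.0
```

```bash
python3 g.py .6455 -.117 .068 97.4
```

```text
turn [ 3.14  -0.009  0.012] shift after turn(cm) [ 0.6   0.15 -0.35]
turn [-0.001 -0.008 -0.005] shift after turn(cm) [ 0.6  -0.15  0.35]
shift now(cm) [ 0.6  -0.15  0.36] pos [ 0.6492 -0.118   0.074 ] t 26.55 F [-0.7 -1.  -1.8] w 1.0 q [-0.22  0.39  1.79 -0.    0.95  1.23]
[[0.008, 0.128, -0.992], [-0.004, -0.992, -0.128], [-1.0, 0.005, -0.008]]
```

Request:
arm_command(
  series=[
    [[0, -0.008, -0.005, 0.5, -0.1, 0.35, 0.95], [0, 0, 0, 0, 0, 0, 0.82], [0, 0, 0, 0, 0, 0, 0.75], [0, 0, 0, 0, 0, 0, 0.7], [0, 0, 0, 0, 0, 0, 0.6], [0, 0, 0, 0, 0, 0, 0.5], [0, 0, 0, 0, 0, 0, 0.4], [0, 0, 0, 0, 0, 0, 0.4]],
  ],
  newtons=45,
)

```text
time: 27.35
tool_pos: [0.6472, -0.1178, 0.0716]
tcp_rot: [2.158, 0.137, -2.151]
wrist_force: [0.8, -0.2, -1.0]
width: 0.669
```

```bash
python3 g.py .493 .332 .21 97.4
```

```text
turn [ 3.141e+00 -3.000e-03  5.000e-03] shift after turn(cm) [-13.84  46.59  -9.5 ]
turn [-0.001 -0.003 -0.002] shift after turn(cm) [-13.84 -46.59   9.5 ]
shift now(cm) [-13.95 -46.56   9.5 ] pos [ 0.6472 -0.1178  0.0716] t 27.35 F [ 0.8 -0.2 -1. ] w 0.669 q [-0.22  0.39  1.8  -0.    0.95  1.23]
[[0.004, 0.128, -0.992], [-0.001, -0.992, -0.128], [-1.0, 0.002, -0.003]]
```

Request:
arm_command(
  series=[
    [[0, 0, 0, -1, 0, 0, 0.4], [0, 0, 0, -2, 0, 0, 0.4], [0, 0, 0, -3.5, 0, 0, 0.4], [0, 0, 0, -4, 0, 0, 0.4], [0, 0, 0, -3, 0, 1, 0.4], [0, 0, 0, -1, -2, 1.5, 0.4], [0, 0, 0, 0, -4, 1.5, 0.4], [0, 0, 0, 0, -4.5, 1, 0.4], [0, 0, 0, 0, -4.5, 1, 0.4], [0, 0, 0, 0, -4.5, 1, 0.4]],
  ],
)

```text
time: 28.35
tool_pos: [0.5498, 0.0662, 0.2249]
tcp_rot: [2.162, 0.125, -2.157]
wrist_force: [1.5, 0.7, -4.1]
width: 0.667
```

```bash
python3 g.py .493 .332 .21 97.4
```

```text
turn [ 3.13  -0.004  0.004] shift after turn(cm) [ 1.49 27.09 -2.21]
turn [-0.011 -0.002 -0.002] shift after turn(cm) [  1.49 -27.09   2.21]
shift now(cm) [  1.42 -27.06   2.52] pos [0.5498 0.0662 0.2249] t 28.35 F [ 1.5  0.7 -4.1] w 0.667 q [ 0.08  0.05  1.9  -0.    1.19  1.53]
[[0.003, 0.117, -0.993], [-0.002, -0.993, -0.117], [-1.0, 0.002, -0.002]]
```

Request:
arm_command(
  series=[
    [[-0.01, 0, 0, 0, -4.5, 0.3, 0.4], [0, 0, 0, 0, -4.5, 0.3, 0.4], [0, 0, 0, 0, -4.5, 0.3, 0.4], [0, 0, 0, 0, -4.5, 0.3, 0.4], [0, 0, 0, 0, -4, 0.3, 0.4], [0, 0, 0, 0, -2.5, 0, 0.4], [0, 0, 0, 0, 0, 0, 0.4]],
  ],
)

```text
time: 29.05
tool_pos: [0.4959, 0.3211, 0.2281]
tcp_rot: [2.157, 0.144, -2.148]
wrist_force: [-0.1, -0.6, -3.1]
width: 0.67
```

```bash
python3 g.py .493 .332 .0766 97.4
```

```text
turn [-3.138 -0.    -0.006] shift after turn(cm) [15.15  1.12 -0.15]
turn [ 0.004 -0.004  0.   ] shift after turn(cm) [15.15 -1.12  0.15]
shift now(cm) [15.15 -1.12  0.21] pos [0.4959 0.3211 0.2281] t 29.05 F [-0.1 -0.6 -3.1] w 0.67 q [ 0.53  0.12  1.82 -0.    1.2   1.97]
[[0.004, 0.133, -0.991], [0.001, -0.991, -0.133], [-1.0, -0.0, -0.004]]
```

Request:
arm_command(
  series=[
    [[0, -0.004, 0, 0.5, -1, 0.2, 0.4], [0, 0, 0, 2, 0, 0, 0.4], [0, 0, 0, 3, 0, 0, 0.4], [0, 0, 0, 3, 0, 0, 0.4], [0, 0, 0, 2, 0, 0, 0.4], [0, 0, 0, 0, 0, 0, 0.4]],
  ],
)

```text
time: 29.65
tool_pos: [0.4928, 0.3294, 0.121]
tcp_rot: [2.155, 0.14, -2.153]
wrist_force: [-1.0, -0.3, -2.9]
width: 0.671
```

```bash
python3 g.py .493 .332 .0766 97.4
```

```text
turn [-3.141e+00 -0.000e+00 -1.000e-03] shift after turn(cm) [4.44 0.26 0.06]
turn [ 0.001 -0.001  0.   ] shift after turn(cm) [ 4.44 -0.26 -0.06]
shift now(cm) [ 4.45 -0.26 -0.05] pos [0.4928 0.3294 0.121 ] t 29.65 F [-1.  -0.3 -2.9] w 0.671 q [ 0.55  0.23  1.91 -0.    1.01  1.99]
[[0.001, 0.129, -0.992], [0.0, -0.992, -0.129], [-1.0, -0.0, -0.001]]
```

Request:
arm_command(
  series=[
    [[0, 0, 0, 0.5, -0.2, 0, 0.4], [0, 0, 0, 1.2, 0, 0, 0.4], [0, 0, 0, 1.2, 0, 0, 0.4], [0, 0, 0, 0.8, 0, 0, 0.4], [0, 0, 0, 0.4, 0, 0, 0.4], [0, 0, 0, 0, 0, 0, 0.4]],
  ],
)

```text
time: 30.25
tool_pos: [0.4951, 0.3316, 0.0803]
tcp_rot: [2.162, 0.14, -2.151]
wrist_force: [0.3, 0.7, -3.2]
width: 0.665
```

```bash
python3 g.py .493 .332 .0756 97.4
```

```text
turn [3.14e+00 3.00e-03 8.00e-03] shift after turn(cm) [ 0.47  0.07 -0.2 ]
turn [-0.002 -0.005  0.002] shift after turn(cm) [ 0.47 -0.07  0.2 ]
shift now(cm) [ 0.47 -0.07  0.21] pos [0.4951 0.3316 0.0803] t 30.25 F [ 0.3  0.7 -3.2] w 0.665 q [ 0.55  0.28  1.93 -0.    0.93  1.99]
[[0.005, 0.127, -0.992], [0.003, -0.992, -0.127], [-1.0, -0.002, -0.005]]
```

Request:
arm_command(
  series=[
    [[0, -0.005, 0, 0.4, 0, 0.2, 0.4], [0, 0, 0, 0.1, 0, 0, 0.4], [0, 0, 0, 0, 0, 0, 0.4]],
  ],
)

```text
time: 30.55
tool_pos: [0.4937, 0.3319, 0.076]
tcp_rot: [2.158, 0.141, -2.155]
wrist_force: [0.6, 0.2, -3.3]
width: 0.672
```

```bash
python3 g.py .493 .332 .0756 97.4
```

```text
turn [3.14e+00 4.00e-03 2.00e-03] shift after turn(cm) [ 0.04  0.02 -0.07]
turn [-0.002 -0.001  0.003] shift after turn(cm) [ 0.04 -0.02  0.07]
shift now(cm) [ 0.04 -0.02  0.07] pos [0.4937 0.3319 0.076 ] t 30.55 F [ 0.6  0.2 -3.3] w 0.672 q [0.55 0.28 1.94 0.   0.92 1.99]
[[0.001, 0.127, -0.992], [0.003, -0.992, -0.127], [-1.0, -0.003, -0.001]]
```

Request:
arm_command(
  series=[
    [[0, 0, 0, 0.1, 0, 0, 0.4], [0, 0, 0, 0.1, 0, 0, 0.4], [0, 0, 0, 0, 0, 0, 0.72], [0, 0, 0, 0, 0, 0, 0.82], [0, 0, 0, 0, 0, 0, 0.95], [0, 0, 0, 0, 0, 0, 0.95], [0, 0, 0, -1, 0, 0, 0.95], [0, 0, 0, -3, 0, 0, 1], [0, 0, 0, -4, 0, 0, 1], [0, 0, 0, -4, 0, 0, 1]],
  ],
)

```text
time: 31.55
tool_pos: [0.4912, 0.33, 0.1947]
tcp_rot: [2.148, 0.136, -2.162]
wrist_force: [1.3, 0.3, -0.3]
width: 1.0
```

```bash
python3 g.py .651 .124 .2 97.4;python3 chk.py .651 .124 .04 .06
```

```text
turn [ 3.14e+00 -1.00e-03 -1.00e-02] shift after turn(cm) [ -0.53 -22.49  13.2 ]
turn [-0.002  0.006 -0.001] shift after turn(cm) [ -0.53  22.49 -13.2 ]
shift now(cm) [ -0.6   22.47 -13.23] pos [0.4912 0.33   0.1947] t 31.55 F [ 1.3  0.3 -0.3] w 1.0 q [0.55 0.16 1.85 0.   1.15 1.99]
[[-0.006, 0.127, -0.992], [-0.002, -0.992, -0.127], [-1.0, 0.001, 0.006]]
scene 1028 zt 0.1033 min [0.618 0.09  0.06 ] max [0.684 0.158 0.105] rect ((650.8619995117188, 123.68083190917969), (66.51278686523438, 63.7969970703125), 49.02908706665039)
top 553 zt 0.104 min [0.618 0.09  0.06 ] max [0.682 0.155 0.106] rect ((650.9159545898438, 122.73107147216797), (62.31739807128906, 64.65461730957031), 0.45320025086402893)
```

Tall tin confirmed at (0.651, 0.123). Move above it and check the jar.

Request:
arm_command(
  series=[
    [[0, 0.006, 0, 0, 3, -1.8, 1], [0, 0, 0, 0, 4, -2.3, 1], [0, 0, 0, 0, 4, -2.4, 1], [0, 0, 0, 0, 4, -2.4, 1], [0, 0, 0, 0, 4, -2.4, 1], [0, 0, 0, 0, 3, -1.8, 1], [0, 0, 0, 0, 0, 0, 1]],
  ],
)

```text
time: 32.35
tool_pos: [0.6607, 0.1268, 0.2082]
tcp_rot: [2.182, 0.154, -2.132]
wrist_force: [-0.7, 0.8, 0.2]
width: 1.004
```

```bash
python3 g.py .651 .123 .14 97.4;python3 chk.py .493 .332 .04 .06;python3 - <<'E'
from workcell import bot
import cv2
cv2.imwrite('pics/w5.png',bot.read_camera('wrist')[0])
E
```

```text
turn [-3.137 -0.013 -0.037] shift after turn(cm) [ 6.82 -0.25 -1.01]
turn [ 0.004 -0.024  0.008] shift after turn(cm) [6.82 0.25 1.01]
shift now(cm) [6.79 0.3  1.18] pos [0.6607 0.1268 0.2082] t 32.35 F [-0.7  0.8  0.2] w 1.004 q [0.15 0.27 1.67 0.01 1.17 1.58]
[[0.022, 0.133, -0.991], [0.011, -0.991, -0.133], [-1.0, -0.008, -0.024]]
scene 867 zt 0.0958 min [0.464 0.304 0.06 ] max [0.522 0.361 0.098] rect ((492.3749084472656, 332.1496887207031), (57.13473129272461, 56.994441986083984), 38.76348114013672)Traceback (most recent call last):
  File "chk.py", line 10, in <module>
    a=list(map(float,sys.argv[1:]));chk(*a,n='scene');chk(*a,n='top')
                                                      ~~~^^^^^^^^^^^^
  File "chk.py", line 7, in chk
    P=W[m];zt=np.percentile(P[:,2],95);T=P[P[:,2]>zt-.006]
              ~~~~~~~~~~~~~^^^^^^^^^^^
    return _quantile_unchecked(
        a, q, axis, out, overwrite_input, method, keepdims, weights)
    return _ureduce(a,
                    func=_quantile_ureduce_func,
    ...<5 lines>...
                    overwrite_input=overwrite_input,
                    method=method)
    r = func(a, **kwargs)
    result = _quantile(arr,
                       quantiles=q,
    ...<2 lines>...
                       out=out,
                       weights=wgt)
    slices_having_nans = np.isnan(arr[-1, ...])
                                  ~~~^^^^^^^^^
IndexError: index -1 is out of bounds for axis 0 with size 0
```

View pics/w5.png

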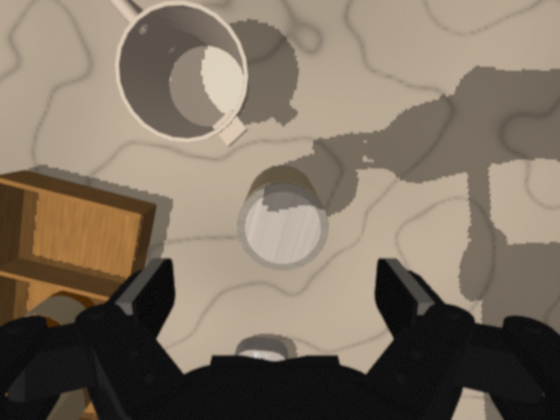

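Tin top at (282,226), near centred; jug at (183,70) is clear of the left finger. Jar stands right per scene camera (top camera occluded by arm).

Request:
arm_command(
  series=[
    [[0.004, -0.024, 0.008, 0, 0.3, 1.1, 1], [0, 0, 0, 1.5, 0, 0, 1], [0, 0, 0, 2.5, 0, 0, 1], [0, 0, 0, 2, 0, 0, 1], [0, 0, 0, 0, 0, 0, 1]],
  ],
)

```text
time: 33.0
tool_pos: [0.6415, 0.132, 0.1442]
tcp_rot: [2.143, 0.153, -2.156]
wrist_force: [0.0, 0.3, -0.7]
width: 1.001
```

```bash
python3 g.py .651 .123 .078 97.4
```

```text
turn [-3.131 -0.004  0.01 ] shift after turn(cm) [ 6.62 -1.02  0.82]
turn [0.011 0.006 0.003] shift after turn(cm) [ 6.62  1.02 -0.82]
shift now(cm) [ 6.61  1.04 -0.85] pos [0.6415 0.132  0.1442] t 33.0 F [ 0.   0.3 -0.7] w 1.001 q [0.16 0.31 1.75 0.   1.08 1.59]
[[-0.006, 0.14, -0.99], [0.002, -0.99, -0.14], [-1.0, -0.003, 0.006]]
```

Request:
arm_command(
  series=[
    [[0.01, 0.006, 0, 0, 1, -0.8, 1], [0, 0, 0, 0, 0, 0, 1], [0, 0, 0, 0, 0, 0, 1]],
  ],
)

```text
time: 33.3
tool_pos: [0.6508, 0.1242, 0.1444]
tcp_rot: [2.154, 0.145, -2.154]
wrist_force: [1.4, -0.1, 0.6]
width: 0.996
```

```bash
python3 g.py .651 .123 .078 97.4
```

```text
turn [-3.139 -0.004  0.   ] shift after turn(cm) [ 6.64 -0.13  0.01]
turn [0.003 0.    0.002] shift after turn(cm) [ 6.64  0.13 -0.01]
shift now(cm) [ 6.64  0.14 -0.01] pos [0.6508 0.1242 0.1444] t 33.3 F [ 1.4 -0.1  0.6] w 0.996 q [0.15 0.32 1.74 0.   1.08 1.59]
[[-0.0, 0.132, -0.991], [0.002, -0.991, -0.132], [-1.0, -0.002, 0.0]]
```

Request:
arm_command(
  series=[
    [[0, 0, 0, 1.2, 0.1, 0, 1], [0, 0, 0, 1.2, 0, 0.1, 1], [0, 0, 0, 1.2, 0, 0.1, 1], [0, 0, 0, 1.2, 0, 0.1, 1], [0, 0, 0, 0.9, 0, 0, 1], [0, 0, 0, 0, 0, 0, 1]],
  ],
)

```text
time: 33.9
tool_pos: [0.6485, 0.1227, 0.0837]
tcp_rot: [2.157, 0.145, -2.153]
wrist_force: [-1.5, 0.3, -0.1]
width: 1.001
```

```bash
python3 g.py .651 .123 .078 97.4
```

```text
turn [-3.139e+00 -4.000e-03 -3.000e-03] shift after turn(cm) [ 0.57 -0.    0.25]
turn [ 0.002 -0.002  0.003] shift after turn(cm) [ 0.57  0.   -0.25]
shift now(cm) [ 0.58  0.   -0.25] pos [0.6485 0.1227 0.0837] t 33.9 F [-1.5  0.3 -0.1] w 1.001 q [0.15 0.38 1.78 0.   0.98 1.59]
[[0.002, 0.131, -0.991], [0.003, -0.991, -0.131], [-1.0, -0.003, -0.002]]
```

Request:
arm_command(
  series=[
    [[0, 0, 0, 0.6, 0, -0.2, 0.95], [0, 0, 0, 0, 0, 0, 0.86], [0, 0, 0, 0, 0, 0, 0.8], [0, 0, 0, 0, 0, 0, 0.75], [0, 0, 0, 0, 0, 0, 0.65], [0, 0, 0, 0, 0, 0, 0.5], [0, 0, 0, 0, 0, 0, 0.4], [0, 0, 0, 0, 0, 0, 0.4]],
  ],
  newtons=55,
)

```text
time: 34.7
tool_pos: [0.6509, 0.1232, 0.0772]
tcp_rot: [2.157, 0.145, -2.152]
wrist_force: [0.0, -0.1, -2.0]
width: 0.761
```

```bash
python3 g.py .586 .320 .22 97.4
```

```text
turn [-3.139 -0.004 -0.004] shift after turn(cm) [-14.28  20.35  -3.9 ]
turn [ 0.003 -0.002  0.003] shift after turn(cm) [-14.28 -20.35   3.9 ]
shift now(cm) [-14.24 -20.4    3.81] pos [0.6509 0.1232 0.0772] t 34.7 F [ 0.  -0.1 -2. ] w 0.761 q [0.15 0.39 1.78 0.   0.97 1.59]
[[0.002, 0.131, -0.991], [0.003, -0.991, -0.131], [-1.0, -0.003, -0.002]]
```

Request:
arm_command(
  series=[
    [[0, 0, 0, -1, 0, 0, 0.4], [0, 0, 0, -2, 0, 0, 0.4], [0, 0, 0, -3, 0, 0, 0.4], [0, 0, 0, -3.5, 0, 0, 0.4], [0, 0, 0, -3, 0, 0, 0.4], [0, 0, 0, -1.5, 0, 1, 0.4], [0, 0, 0, 0, -2, 1.2, 0.4], [0, 0, 0, 0, -3.5, 0.8, 0.4], [0, 0, 0, 0, -4, 0.6, 0.4], [0, 0, 0, 0, -4, 0.5, 0.4]],
  ],
)

```text
time: 35.7
tool_pos: [0.591, 0.248, 0.2278]
tcp_rot: [2.16, 0.132, -2.157]
wrist_force: [0.1, 1.0, -2.9]
width: 0.762
```

```bash
python3 g.py .586 .320 .22 97.4
```

```text
turn [ 3.135e+00 -0.000e+00  3.000e-03] shift after turn(cm) [0.78 7.21 0.43]
turn [-0.007 -0.002 -0.   ] shift after turn(cm) [ 0.78 -7.21 -0.43]
shift now(cm) [ 0.78 -7.21 -0.38] pos [0.591  0.248  0.2278] t 35.7 F [ 0.1  1.  -2.9] w 0.762 q [ 0.36  0.22  1.71 -0.    1.21  1.81]
[[0.002, 0.122, -0.993], [0.0, -0.993, -0.122], [-1.0, 0.0, -0.002]]
```

Request:
arm_command(
  series=[
    [[-0.006, 0, 0, 0, -3, -0.3, 0.4], [0, 0, 0, 0, -3, 0, 0.4], [0, 0, 0, 0, -1, 0, 0.4], [0, 0, 0, 0, 0, 0, 0.4], [0, 0, 0, 0, 0, 0, 0.4]],
  ],
)

```text
time: 36.2
tool_pos: [0.5817, 0.3245, 0.2306]
tcp_rot: [2.155, 0.146, -2.15]
wrist_force: [-0.4, -0.4, -3.6]
width: 0.762
```

```bash
python3 g.py .586 .320 .0822 97.4
```

```text
turn [-3.136e+00 -1.000e-03 -4.000e-03] shift after turn(cm) [14.84 -0.5   0.37]
turn [ 0.005 -0.002  0.001] shift after turn(cm) [14.84  0.5  -0.37]
shift now(cm) [14.84  0.51 -0.34] pos [0.5817 0.3245 0.2306] t 36.2 F [-0.4 -0.4 -3.6] w 0.762 q [0.47 0.26 1.65 0.   1.23 1.91]
[[0.002, 0.134, -0.991], [0.001, -0.991, -0.134], [-1.0, -0.001, -0.002]]
```

Request:
arm_command(
  series=[
    [[0.005, 0, 0, 0.5, 0.4, -0.3, 0.4], [0, 0, 0, 2, 0, 0, 0.4], [0, 0, 0, 3, 0, 0, 0.4], [0, 0, 0, 3, 0, 0, 0.4], [0, 0, 0, 1.5, 0, 0, 0.4], [0, 0, 0, 0, 0, 0, 0.4]],
  ],
)

```text
time: 36.8
tool_pos: [0.59, 0.3116, 0.1287]
tcp_rot: [2.165, 0.128, -2.153]
wrist_force: [-0.1, 0.8, -2.8]
width: 0.759
```

```bash
python3 g.py .586 .320 .0822 97.4
```

```text
turn [ 3.132e+00 -3.000e-03  9.000e-03] shift after turn(cm) [ 4.65  0.89 -0.29]
turn [-0.009 -0.006 -0.002] shift after turn(cm) [ 4.65 -0.89  0.29]
shift now(cm) [ 4.65 -0.89  0.32] pos [0.59   0.3116 0.1287] t 36.8 F [-0.1  0.8 -2.8] w 0.759 q [ 0.45  0.34  1.74 -0.    1.05  1.9 ]
[[0.006, 0.12, -0.993], [-0.001, -0.993, -0.12], [-1.0, 0.002, -0.006]]
```

Request:
arm_command(
  series=[
    [[-0.008, -0.006, 0, 0.3, -0.7, 0.3, 0.4], [0, 0, 0, 1.2, 0, 0, 0.4], [0, 0, 0, 1.2, 0, 0, 0.4], [0, 0, 0, 1, 0, 0, 0.4], [0, 0, 0, 0.4, 0, 0, 0.4], [0, 0, 0, 0, 0, 0, 0.4]],
  ],
)

```text
time: 37.4
tool_pos: [0.5891, 0.3189, 0.0887]
tcp_rot: [2.162, 0.138, -2.15]
wrist_force: [-0.4, 1.2, -2.8]
width: 0.76
```

```bash
python3 g.py .586 .320 .0812 97.4
```

```text
turn [3.14  0.    0.008] shift after turn(cm) [ 0.75  0.15 -0.29]
turn [-0.002 -0.005  0.   ] shift after turn(cm) [ 0.75 -0.15  0.29]
shift now(cm) [ 0.75 -0.14  0.3 ] pos [0.5891 0.3189 0.0887] t 37.4 F [-0.4  1.2 -2.8] w 0.76 q [ 0.46  0.39  1.76 -0.    0.99  1.9 ]
[[0.005, 0.127, -0.992], [0.001, -0.992, -0.127], [-1.0, -0.0, -0.005]]
```

Request:
arm_command(
  series=[
    [[0, -0.005, 0, 0.4, 0, 0.3, 0.4], [0, 0, 0, 0.4, 0, 0, 0.4], [0, 0, 0, 0, 0, 0, 0.4]],
  ],
)

```text
time: 37.7
tool_pos: [0.5867, 0.3191, 0.0813]
tcp_rot: [2.158, 0.139, -2.154]
wrist_force: [1.1, -0.1, -2.1]
width: 0.757
```

```bash
python3 g.py .586 .320 .0812 97.4
```

```text
turn [3.14e+00 1.00e-03 3.00e-03] shift after turn(cm) [ 0.01  0.09 -0.06]
turn [-0.001 -0.002  0.001] shift after turn(cm) [ 0.01 -0.09  0.06]
shift now(cm) [ 0.01 -0.09  0.06] pos [0.5867 0.3191 0.0813] t 37.7 F [ 1.1 -0.1 -2.1] w 0.757 q [0.46 0.4  1.77 0.   0.98 1.9 ]
[[0.002, 0.127, -0.992], [0.001, -0.992, -0.127], [-1.0, -0.001, -0.002]]
```

Request:
arm_command(
  series=[
    [[0, 0, 0, 0.1, 0, 0, 0.4], [0, 0, 0, 0, 0, 0, 0.8], [0, 0, 0, 0, 0, 0, 0.9], [0, 0, 0, 0, 0, 0, 1], [0, 0, 0, 0, 0, 0, 1], [0, 0, 0, -1, 0, 0, 1], [0, 0, 0, -2.5, 0, 0, 1], [0, 0, 0, -4, 0, 0, 1], [0, 0, 0, -4, 0, 0, 1], [0, 0, 0, -2, 0, 0, 1]],
  ],
)

```text
time: 38.7
tool_pos: [0.5854, 0.3183, 0.2203]
tcp_rot: [2.154, 0.137, -2.157]
wrist_force: [0.4, 0.4, -0.4]
width: 0.995
```

Request:
arm_command(
  series=[
    [[0, 0, 0, 0, 3, 1, 1], [0, 0, 0, 0, 4.5, 1, 1], [0, 0, 0, 0, 4.5, 1, 1], [0, 0, 0, 0, 4.5, 1, 1], [0, 0, 0, 0, 4.5, 1, 1], [0, 0, 0, 0, 4.5, 1, 1], [0, 0, 0, 0, 4, 1, 1], [0, 0, 0, 0, 0, 0, 1], [0, 0, 0, 0, 0, 0, 1]],
  ],
)

```text
time: 39.6
tool_pos: [0.5585, 0.0095, 0.2361]
tcp_rot: [2.183, 0.146, -2.128]
wrist_force: [0.3, 0.5, 0.5]
width: 0.999
```

Run:
```python
from workcell import bot
from h import *
u=np.array([.9917,-.1288]);v=np.array([.1288,.9917])
S={}
for n in('scene','top'):
    p,d=bot.read_camera(n);S[n]=cloud(p,d,bot.camera_info(n));cv2.imwrite(f'pics/{n}9.png',p)
L=np.array([.493,.332]);H=np.array([.478,-.3405])
for nm,c,o,t in[('tin',L,.094,.105),('jar',L,0,.094),('carton',L,-.094,.094),('shaker',H,.047,.104),('low',H,-.047,.042),('sard',np.array([.437,.118]),0,.024),('jug',np.array([.743,.202]),0,.09),('tape',np.array([.764,-.226]),0,.048)]:
    for n,W in S.items():
        q=W[...,:2]-(c+o*u);r=.04 if nm not in('sard','jug','tape') else .07
        a=q@u;b=q@v;m=(abs(a)<r)&(abs(b)<(.055 if r<.05 else .07))&(abs(W[...,2]-t)<.006)
        if m.sum()<10: print(nm,n,'hidden');continue
        rc=cv2.minAreaRect((np.stack([a[m],b[m]],1)*1000).astype(np.float32))
        print(nm,n,m.sum(),'z',np.median(W[m][:,2]).round(4),'off mm',np.round(rc[0],1),np.round(rc[1],1))
s=bot.read_state();print(s['tool_pos'],s['wrist_force'],s['time'])
```

```text
tin scene 951 z 0.1049 off mm [1.6 0.2] [64.8 64.9]
tin top 521 z 0.105 off mm [ 1.1 -2.4] [64.6 63.3]
jar scene 663 z 0.0935 off mm [-1.  -0.1] [58.  56.6]
jar top 401 z 0.0938 off mm [-0.6 -1.7] [54.  57.1]
carton scene 663 z 0.0937 off mm [1.4 0.4] [42.9 67.9]
carton top 430 z 0.0939 off mm [ 1.  -1.3] [39.9 69.5]
shaker scene 192 z 0.1036 off mm [-0.8  1.4] [46.5 42. ]
shaker top 241 z 0.104 off mm [0.5 0.5] [40.4 42.8]
low scene 364 z 0.0418 off mm [0.7 2.2] [67.3 63.2]
low top 484 z 0.0425 off mm [ 1.2 -1.9] [63.7 63.8]
sard scene 989 z 0.0239 off mm [-0.1  2. ] [107.8  61.2]
sard top 375 z 0.0244 off mm [  1.5 -16.4] [103.7  30.3]
jug scene 379 z 0.0895 off mm [2.  4.1] [88.3 89. ]
jug top 183 z 0.0893 off mm [2.2 1.4] [88.2 88.8]
tape scene 704 z 0.0477 off mm [0.2 0.7] [102.8 103.4]
tape top 551 z 0.0476 off mm [ 0.2 -0.8] [100.2 102.5]
[0.5587181  0.01067363 0.23594034] [ 0.72502222  0.47111253 -0.43897862] 39.7
```

View pics/scene9.png

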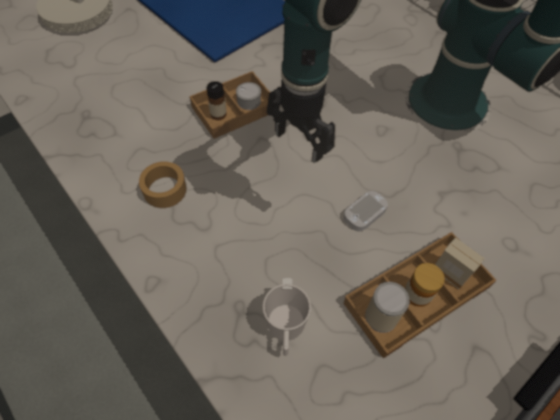

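```bash
python3 -c "
from workcell import bot
print(bot.finish_job())"
```

```text
the job is handed in; nothing more can be done
None
```

Both parcels are made up and the job is handed in at about 40 s, though the hand-in gives no verdict. The long tray holds the tall tin in the far cell, the jar in the middle and the carton in the near cell. The short tray holds the shaker in the far cell and the low tin in the near cell.

- **The five items:** In the last check, both cameras put each item within about 2.5 mm of its compartment centre. Each top was at the height expected for standing upright on the tray floor. They were released with the gripper clear at z ≈ 0.24 m.
- **Oblong tin, jug and tape roll:** All three read within about 5 mm of their first positions.
- **One disagreement:** The top camera put the oblong tin 16 mm off, but it saw only about half the tin's width (30 mm of 60), probably because the arm was in the way. The scene camera saw the whole tin, about 2 mm from where it started.

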